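# Proof-pull the couplings on the air rail

### The job

Push the red stop in so that the air rail is off, then proof-test every plug on the rail: pull it straight up with slowly rising force to about 16 N and stop there, so that its collar is left showing the green band but never the red one. A plug that comes out instead has failed and goes into the grey reject box, whose lid you first lift off by its knob and lay flat on the bench. When all plugs are tested and the failed ones are in the box, put the lid back squarely on it, and then twist the stop to release it; leave the other tools alone.

Things in the scene. Friction and masses are not known exactly. Their poses are not given: they have to be found in the camera images.
- box: grey open-topped metal reject box fixed to the bench, outside 130 (its x) x 190 (its y) x 110 mm high, walls and floor 5 mm; origin at the centre of its underside, z up
- lid: loose flat blue lid of the box, a plain plate 142 (its x) x 202 (its y) x 6 mm without a lip, about 0.2 kg, that simply rests on the box's rim (overhanging 6 mm all round); origin at the centre of its underside, z up. On the bench it lies with its origin at z = 0, on the box at z = 0.110
- lid_knob (a point): centre of the round black knob on the middle of the lid: knob 28 mm across, 26 mm high (13 mm above and below this point), on a thinner neck; 31 mm above the lid's underside
- stop_head (a point): centre of the top of the red mushroom stop button (round head 44 mm across, 22 mm thick, side gripable) on a yellow box 84 x 84 x 40 mm fixed to the bench. While out, the head's top is at z = 0.083 and its underside at z = 0.061; pushed in it stands 8 mm lower
- stop_press (a joint): how far the stop button is pushed in, m: 0 = out (released), 0.008 = fully in. Takes about 6 N straight down and stays where it is left. Twisting the head lifts it
- stop_turn (a joint): twist of the stop's head, rad, clockwise seen from above: 0 at rest, up to 1.2. When pushed in, twisting about 1.0 rad clockwise cams it all the way out (8 mm up); let go, the head springs back to 0 twist and the button stays out
- rail: aluminium air rail fixed to the bench, 64 (its x) x 410 (its y) x 30 mm high, with six coupler places 70 mm apart on its centre line; origin at the centre of its underside, z up. The couplers and the grips of the plugs seated in them are turned as the rail is
- plug_a (a point): centre of a plug's orange grip (which rail place varies; may be absent): 22 mm thick (x), 48 wide (y), 44 high (z, stem to grip); below it a flange 38 mm across, 6 thick, on the collar, and a stem 15 across, 26 long inside it. Seated: z = 0.092, axes as the rail's. All look alike: a sound plug is locked in its collar and lifts it, a failed one (0.15 kg) just comes out
- sleeve_a (a joint): rise of the collar that holds plug a, m, 0 at rest. The collar is a slip gauge: it gives at 11 N of pull, rises 1 mm per further 0.5 N (16 N = 0.010) and stays at the highest pull. The green band shows above 0.005 (13.5 N), the red one above 0.015 (18.5 N); end stop 0.022. Pressing down on the plug pushes it back
- plug_b (a point): centre of a plug's orange grip (which rail place varies; may be absent): 22 mm thick (x), 48 wide (y), 44 high (z, stem to grip); below it a flange 38 mm across, 6 thick, on the collar, and a stem 15 across, 26 long inside it. Seated: z = 0.092, axes as the rail's. All look alike: a sound plug is locked in its collar and lifts it, a failed one (0.15 kg) just comes out
- sleeve_b (a joint): rise of the collar that holds plug b, m, 0 at rest. The collar is a slip gauge: it gives at 11 N of pull, rises 1 mm per further 0.5 N (16 N = 0.010) and stays at the highest pull. The green band shows above 0.005 (13.5 N), the red one above 0.015 (18.5 N); end stop 0.022. Pressing down on the plug pushes it back
- plug_c (a point): centre of a plug's orange grip (which rail place varies; may be absent): 22 mm thick (x), 48 wide (y), 44 high (z, stem to grip); below it a flange 38 mm across, 6 thick, on the collar, and a stem 15 across, 26 long inside it. Seated: z = 0.092, axes as the rail's. All look alike: a sound plug is locked in its collar and lifts it, a failed one (0.15 kg) just comes out
- sleeve_c (a joint): rise of the collar that holds plug c, m, 0 at rest. The collar is a slip gauge: it gives at 11 N of pull, rises 1 mm per further 0.5 N (16 N = 0.010) and stays at the highest pull. The green band shows above 0.005 (13.5 N), the red one above 0.015 (18.5 N); end stop 0.022. Pressing down on the plug pushes it back
- plug_d (a point): centre of a plug's orange grip (which rail place varies; may be absent): 22 mm thick (x), 48 wide (y), 44 high (z, stem to grip); below it a flange 38 mm across, 6 thick, on the collar, and a stem 15 across, 26 long inside it. Seated: z = 0.092, axes as the rail's. All look alike: a sound plug is locked in its collar and lifts it, a failed one (0.15 kg) just comes out
- sleeve_d (a joint): rise of the collar that holds plug d, m, 0 at rest. The collar is a slip gauge: it gives at 11 N of pull, rises 1 mm per further 0.5 N (16 N = 0.010) and stays at the highest pull. The green band shows above 0.005 (13.5 N), the red one above 0.015 (18.5 N); end stop 0.022. Pressing down on the plug pushes it back
- plug_e (a point): centre of a plug's orange grip (which rail place varies; may be absent): 22 mm thick (x), 48 wide (y), 44 high (z, stem to grip); below it a flange 38 mm across, 6 thick, on the collar, and a stem 15 across, 26 long inside it. Seated: z = 0.092, axes as the rail's. All look alike: a sound plug is locked in its collar and lifts it, a failed one (0.15 kg) just comes out
- sleeve_e (a joint): rise of the collar that holds plug e, m, 0 at rest. The collar is a slip gauge: it gives at 11 N of pull, rises 1 mm per further 0.5 N (16 N = 0.010) and stays at the highest pull. The green band shows above 0.005 (13.5 N), the red one above 0.015 (18.5 N); end stop 0.022. Pressing down on the plug pushes it back
- plug_f (a point): centre of a plug's orange grip (which rail place varies; may be absent): 22 mm thick (x), 48 wide (y), 44 high (z, stem to grip); below it a flange 38 mm across, 6 thick, on the collar, and a stem 15 across, 26 long inside it. Seated: z = 0.092, axes as the rail's. All look alike: a sound plug is locked in its collar and lifts it, a failed one (0.15 kg) just comes out
- sleeve_f (a joint): rise of the collar that holds plug f, m, 0 at rest. The collar is a slip gauge: it gives at 11 N of pull, rises 1 mm per further 0.5 N (16 N = 0.010) and stays at the highest pull. The green band shows above 0.005 (13.5 N), the red one above 0.015 (18.5 N); end stop 0.022. Pressing down on the plug pushes it back
- tape: roll of blue masking tape lying flat, 104 mm across, 24 mm high, centre of its underside; not to be disturbed
- tin: round grease tin, 76 mm across, 33 mm high, centre of its underside; not to be disturbed
- grinder: straight air die grinder, 262 mm long (along its y), 48 mm high, centre of its underside; not to be disturbed
Mind the look-alikes: they are no part of the job. What is shaped like the part that bears plug_c but blue is not meant.

How it is judged:
On the way, in this order (a step that is already met when the one before it is completed fails the run):
1. the stop is pushed in before any plug is tested (value of joint stop_press above 0.006 m and value of joint each of sleeve_a, sleeve_b, sleeve_d below 0.003 m), for 0.2 s.
2. the lid lies flat on the bench, clear of the box (height (world z) of lid below 0.01 m and angle between lid's own z axis and vertical below 0.1 rad and linear speed of lid below 0.02 m/s and horizontal distance between lid and box above 0.12 m), for 0.2 s.
3. every sound plug has been pulled to its proof load, every failed plug is in the box, and the stop is still in (value of joint each of sleeve_a, sleeve_b, sleeve_d above 0.0055 m and x of plug_c in the frame of box between -0.06 and 0.06 m and y of plug_c in the frame of box between -0.09 and 0.09 m and z of plug_c in the frame of box between 0 and 0.108 m and x of plug_e in the frame of box between -0.06 and 0.06 m and y of plug_e in the frame of box between -0.09 and 0.09 m and z of plug_e in the frame of box between 0 and 0.108 m and x of plug_f in the frame of box between -0.06 and 0.06 m and y of plug_f in the frame of box between -0.09 and 0.09 m and z of plug_f in the frame of box between 0 and 0.108 m and value of joint stop_press above 0.006 m), for 0.2 s.
4. the lid is back on the box, squarely (horizontal distance between lid and box below 0.015 m and angle between the x axis of lid and the x axis of box, either way round below 0.15 rad and angle between lid's own z axis and vertical below 0.06 rad and height (world z) of lid between 0.106 and 0.116 m and linear speed of lid below 0.02 m/s and value of joint stop_press above 0.006 m), for 0.2 s.
5. the stop is released (value of joint stop_press below 0.002 m), for 0.2 s.
At the end, for the whole second after the job is handed in: Every locked plug's collar stands raised between 5.5 and 16 mm, every failed plug lies wholly in the box (grip centre below the rim), the lid rests flat on the box within 15 mm and 0.15 rad of square, and the stop button is out (less than 2 mm in) (value of joint each of sleeve_a, sleeve_b, sleeve_d above 0.0055 m and x of plug_c in the frame of box between -0.06 and 0.06 m and y of plug_c in the frame of box between -0.09 and 0.09 m and z of plug_c in the frame of box between 0 and 0.108 m and x of plug_e in the frame of box between -0.06 and 0.06 m and y of plug_e in the frame of box between -0.09 and 0.09 m and z of plug_e in the frame of box between 0 and 0.108 m and x of plug_f in the frame of box between -0.06 and 0.06 m and y of plug_f in the frame of box between -0.09 and 0.09 m and z of plug_f in the frame of box between 0 and 0.108 m and horizontal distance between lid and box below 0.015 m and angle between the x axis of lid and the x axis of box, either way round below 0.15 rad and angle between lid's own z axis and vertical below 0.06 rad and height (world z) of lid between 0.106 and 0.116 m and linear speed of lid below 0.02 m/s and value of joint stop_press below 0.002 m); the robot touches nothing.
It fails at once if a collar pulled well into the red (over 16 mm, about 19 N) (value of joint any of sleeve_a, sleeve_b, sleeve_c, sleeve_d, sleeve_e, sleeve_f above 0.016 m).
It fails at once if the tape, the tin or the die grinder moved more than 30 mm (distance of any of tape, tin, grinder from where it was at the start of the episode above 0.03 m).
Of unit_c, unit_e, unit_f only 1 to 3 are there at a start; the rules pass over those that are not, and their reading is None.
At some moment in a run one of lid may be knocked a few centimetres aside while the robot is not near it.
Once in a run the grip may slacken for a moment while it holds something.
It also fails if it takes over 210 s, if anything falls off the work surface, if the arm or the gripper's body presses on something with over 40 N, if the wrist force passes 120 N, or if a joint passes its speed limit or range.

### The arm

A 7-joint arm with a two-finger parallel gripper is mounted at the origin on a cart in front of the work surface, level with it; the furniture and walls round the work are solid. World frame = base frame: x ahead of the robot, y to its left, z up, the work surface at z = 0. Lengths are in m, angles in rad, forces in N, time in s.
With the tool pointing down it reaches from about 0.425 to 0.875 m from the base axis. Payload 9.9 kg.
Tool frame: the origin (TCP) lies midway between the tips of the shut fingers; the grasp point (between the pads) lies 19 mm behind it; z points along the fingers, y is the line along which they close (so a half turn about z gives the same grasp; the last joint's range is limited). The gripper opens to 85 mm and grips with 20 to 120 N. Pads are 22 mm wide; open, the fingers measure 114 mm over their backs; the gripper's body (76 mm by 85 mm) begins 54 mm behind the grasp point. The pads swing forward as they close: fully open they stand 13 mm farther back than shut.
Start: joints at [1.077, 0.576, 0.025, 1.437, -0.015, 1.129, -0.057], TCP at [0.269, -0.619, 0.231] pointing down, gripper open.
Joint ranges: [-2.76, 2.76], [-0.34, 2.15], [-1.52, 1.57], [0.19, 2.46], [-1.09, 4.23], [0.17, 1.99], [-2.82, 2.82]. Speed limits (rad/s): [2.22, 2.22, 3.01, 3.01, 3.14, 3.14, 3.14].

### API

Orientations are given as a 3x3 rotation matrix whose columns are the frame's x, y, z axes.
In Python, from rig import sensors, capture, camera_model, ticket, silhouettes, mark_of gives the robot as it stands.
- The arm moves only by the tool servo_tool, never from a script. Its arguments are lists of equal length, an entry for each row: "offset": the shift along the world's x, y, z each as a share of 0.02 m, from -1 to 1, a list of three; "delta_rot": the turn, a rotation vector about the world's x, y, z each as a share of 60 degrees, from -1 to 1, a list of three; "grip": the closure, from -1 (fully open) to 1 (shut). In form: {"offset": [[dx, dy, dz], ...], "delta_rot": [[rx, ry, rz], ...], "grip": [grip, ...]}. A call has 1 to 20 rows; each row shifts and turns the commanded pose from where the row before left it; what a row does not reach is not made up. A row lasts 1/8 s, in which the tool goes at most 62.5 mm and 10.7 degrees, less where a joint would pass 70% of its speed; a pose out of reach is approached as far as the arm can. A call with a number of a shift or a turn outside -1 to 1 is refused whole. A call with a gripper value outside its range is refused whole. The fingers move at their own pace and stop on an object; "squeeze" is the grip in N (left out, the last holds). Time passes only in rows, so rows that do not move let the fingers close. It gives the time, the measured TCP pose, the force, the opening and the grip force at its end, in the units of the state.
- sensors.get_state(): the state, without advancing time (a new reading comes with each control period).
- capture(name): name is "side" or "top" or "wrist"; returns (picture, depth): 420x560x3 uint8, red, green, blue; 420x560 float32, m along the optical axis (not along the pixel's ray), 0 where there is no reading.
- camera_model(name): a dict with "camera_matrix" (3x3 intrinsics, pixels), "k1" (the pictures are not rectified: a ray, as slopes to the right and down, at radius r is drawn at 1 + k1 r^2 times it, then the intrinsics apply), "rvec" (rotation vector, rad) and "tvec" (3), from world to camera coordinates, as OpenCV has them; the wrist camera has in their place "tool_from_camera" (4x4, takes a point from camera to tool coordinates, whose origin is the TCP and whose axes are the flange's). Camera axes: x right, y down, z forward; pixel columns grow to the right and rows downward; lengths in m; the calibration is good to about 2 mm. A picture is of the moment at which its call begins: read the wrist's pose just before it. camera_model takes no time and is no camera call.
- ticket.finish_job(): hands the job in; it is judged then, once.
Trained networks look in the newest picture that a camera, given by its name, has taken for a name from the list of things; names that differ only in an ending like _2 or _b are one class to them, and where a whole thing is asked for, a point or a joint stands for the part that bears it (a point fixed in the world has none). Each returns a list of dicts, best first, with "conf" (0 to 1); they miss things now and then, are a little off and sometimes report something else, mostly with a low value. They report only what shows in the picture. A call takes as long as a camera call. They do not tell look-alikes from the thing itself.
- silhouettes(camera, query): "region" (420x560 bool, what is visible of it) and "point" ([column, row] in pixels, amid what is visible of it).
- mark_of(camera, query): "point" ([column, row] in pixels: a listed point, or the origin of a listed thing).
The state is a dict: "t": time; "joint_positions": joint angles; "joint_velocities": joint speeds; "joint_efforts": joint torques, N m; "eef_pos": TCP position; "tcp_rot": TCP orientation; "ft_force": force on the tool from outside, world axes, zero at the start; "ft_torque": the same for the moment, N m; "grip_width": opening from 0.0 (shut) to 1.0 (fully open); "grasp_force": force on a finger pad.
Only numpy, scipy, OpenCV 4.12 (cv2) and the standard library are available. Lean on these libraries where they do the work, as an engineer would, in place of code of your own. Each camera call takes 0.05 s, during which the arm holds its last target. There are 200 camera calls.

## Working session

There is one attempt and no reset: what is moved stays moved. The work goes in short steps, Python scripts to look and compute and a tool call to move; the robot and the scene stay as the last step left them, time stands still between calls to the robot, and variables do not carry over. Pictures are saved under pics/ and viewed, at most 14 in all, crops included, and the job is handed in when it is done.

Besides the shell and the picture viewer there is one more tool, called in YAML: its name, and indented under it one key for each argument. servo_tool: Moves the arm, as the interface text tells. Shift numbers are shares of 0.02 m and turn numbers shares of 60 degrees, none past 1 either way. Its arguments: {"type":"object","properties":{"offset":{"type":"array","items":{"type":"array","items":{"type":"number","minimum":-1,"maximum":1}}},"delta_rot":{"type":"array","items":{"type":"array","items":{"type":"number","minimum":-1,"maximum":1}}},"grip":{"type":"array","items":{"type":"number"}},"squeeze":{"type":"number"}},"required":["offset","delta_rot","grip"]}

```bash
ls; mkdir -p pics; cat > h.py <<'E'
import numpy as np, cv2
from rig import sensors, capture, camera_model, ticket, silhouettes, mark_of
def cam(name,st=None):
    m=camera_model(name);K=np.array(m["camera_matrix"]);k1=m["k1"]
    if name=="wrist":
        T=np.array(m["tool_from_camera"]);R=np.array(st["tcp_rot"])
        return K,k1,R@T[:3,:3],R@T[:3,3]+np.array(st["eef_pos"])
    R=cv2.Rodrigues(np.array(m["rvec"],float))[0]
    return K,k1,R.T,-R.T@np.array(m["tvec"],float).ravel()
def ray(name,px,st=None):
    K,k1,R,o=cam(name,st)
    d=cv2.undistortPoints(np.array([[px]],float),K,np.array([k1,0,0,0.]))[0,0]
    return o,R@np.array([d[0],d[1],1])
def onz(name,px,z,st=None):
    o,d=ray(name,px,st); return o+d*(z-o[2])/d[2]
def cloud(name,depth,st=None):
    K,k1,R,o=cam(name,st);h,w=depth.shape
    u,v=np.meshgrid(np.arange(w),np.arange(h))
    p=cv2.undistortPoints(np.stack([u,v],-1).reshape(-1,1,2).astype(float),K,np.array([k1,0,0,0.])).reshape(h,w,2)
    c=np.concatenate([p,np.ones((h,w,1))],-1)*depth[...,None]
    return c@R.T+o
def save(n,im,s=1.0):
    cv2.imwrite("pics/"+n,cv2.resize(im[...,::-1],None,fx=s,fy=s))
np.set_printoptions(precision=4,suppress=True)
E
cat > look.py <<'E'
from h import *
for c in ["top","side"]:
    im,d=capture(c); save(c+"0.png",im,1.4); P=cloud(c,d)
    np.savez(c+"0.npz",im=im,P=P)
    for q in ["box","lid","lid_knob","stop_head","rail","plug_a","tape","tin","grinder"]:
        for r in mark_of(c,q):
            if r["conf"]<.3: continue
            x,y=np.round(r["point"]).astype(int)
            print(c,q,round(r["conf"],2),np.round(r["point"],1), P[min(max(y,0),419),min(max(x,0),559)])
print(sensors.get_state())
E
python3 look.py
```

```text
pics
top box 0.38 [353.1 262.4] [ 0.4582 -0.2093  0.0844]
top lid 0.63 [140.  270.3] [0.4355 0.2907 0.1546]
top lid_knob 0.63 [137.6 274.7] [0.4241 0.2946 0.1561]
top stop_head 0.74 [352.3 262.9] [ 0.4558 -0.2068  0.0844]
top rail 0.66 [350.4 261.8] [ 0.4582 -0.2019  0.0846]
top rail 0.56 [309.1 201.2] [ 0.6124 -0.1034  0.0315]
top plug_a 0.78 [266.2 194.5] [0.6197 0.0048 0.1115]
top plug_a 0.75 [378.5 209. ] [ 0.5869 -0.2663  0.1084]
top plug_a 0.72 [350.1 205. ] [ 0.5958 -0.1983  0.1089]
top plug_a 0.72 [296.4 198.3] [ 0.6113 -0.0677  0.1079]
top plug_a 0.7 [404.3 296.8] [ 0.3737 -0.3357  0.0797]
top plug_a 0.58 [235.  190.3] [0.6289 0.08   0.109 ]
top plug_a 0.53 [430.3 180.9] [ 0.6677 -0.4169  0.0376]
top tape 0.75 [169.7 149.6] [0.7479 0.2669 0.0036]
top tin 0.87 [421.5 240.6] [ 0.5123 -0.3949  0.0344]
top grinder 0.67 [430.8 184. ] [ 0.6599 -0.4193  0.0379]
side box 0.89 [246.5 177.1] [0.4534 0.2018 0.0546]
side box 0.7 [303.6 186.9] [0.6286 0.0635 0.1059]
side lid 0.98 [239.6 144.7] [0.4312 0.2945 0.1193]
side lid_knob 0.56 [236.2 137.7] [0.4193 0.2966 0.1432]
side stop_head 0
[... 457 characters left out ...]
 [ 0.5135 -0.4346  0.0342]
side grinder 0.91 [326.1 356.3] [ 0.6512 -0.4494  0.0288]
{'t': 1.0, 'joint_positions': array([ 1.0771,  0.5757,  0.0249,  1.4371, -0.015 ,  1.129 , -0.0565]), 'joint_velocities': array([ 0.0014,  0.0005,  0.0005,  0.0012, -0.0001, -0.0001,  0.0002]), 'joint_efforts': array([  0.0005, -76.5511,   2.2488, -28.6306,   0.0154,   0.003 ,
        -0.    ]), 'eef_pos': array([ 0.269 , -0.6191,  0.2313]), 'tcp_rot': array([[ 0.9172,  0.3985, -0.    ],
       [ 0.3985, -0.9172, -0.    ],
       [-0.    ,  0.    , -1.    ]]), 'ft_force': array([ 0.2524, -0.0284,  0.8819]), 'ft_torque': array([ 0.0513, -0.0073,  0.0439]), 'grasp_force': 0.0, 'grip_width': 1.0043997583910993}
```

View pics/top0.png

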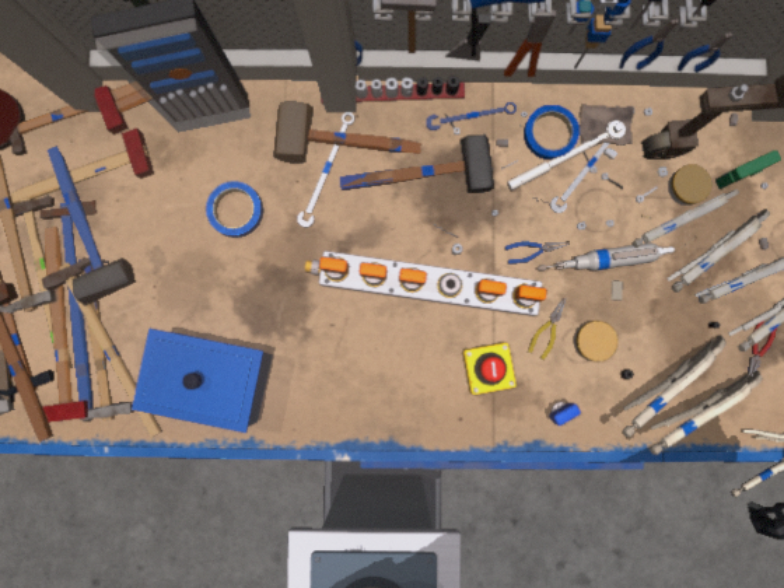

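View pics/side0.png

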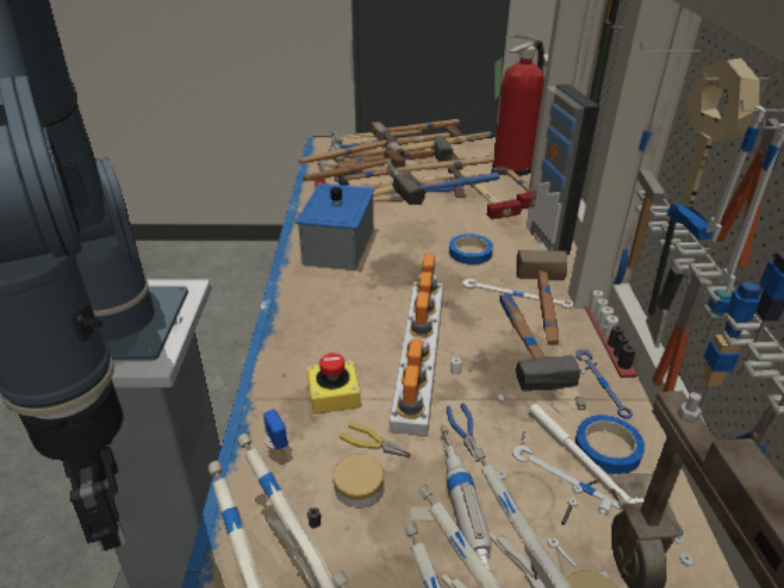

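The top view shows the red stop at (351,263), five orange plugs on the rail at (235..378, 190..209), and the blue lid with its knob at (138,272). Possible mix-ups: the blue plug at (404,295) and the red extinguisher and hammers at the left. The blue plug lying by the stop is the decoy; the plugs I want are the five orange ones.

```bash
cat > m.py <<'E'
from h import *
D=np.load("top0.npz");im=D["im"];P=D["P"]
hsv=cv2.cvtColor(im,cv2.COLOR_RGB2HSV)
H,S,V=hsv[...,0],hsv[...,1],hsv[...,2]
z=P[...,2]
def comps(m,mn,lab):
    n,L,st,c=cv2.connectedComponentsWithStats(m.astype(np.uint8))
    for i in range(1,n):
        if st[i,4]<mn: continue
        q=P[L==i][:,:2].astype(np.float32); r=cv2.minAreaRect(q)
        print(lab,st[i,4],c[i].round(1),"rect c",np.array(r[0]),"size",np.array(r[1]),"ang",round(r[2],1),"z",np.median(z[L==i]).round(4),"mean",q.mean(0))
roi=(P[...,0]>.3)&(P[...,0]<.85)&(P[...,1]>-.5)&(P[...,1]<.45)
comps(roi&(H>5)&(H<20)&(S>170)&(z>.1),20,"orange")
comps(roi&((H<5)|(H>174))&(S>150)&(z>.06),20,"red")
comps(roi&(H>22)&(H<35)&(S>150)&(z>.03)&(z<.05),100,"yellow")
comps(roi&(H>100)&(H<125)&(S>150)&(z>.1),300,"lid")
comps(roi&(z>.14)&(z<.17)&(P[...,1]>.15)&(P[...,0]<.55),20,"knob")
comps(roi&(z>.022)&(z<.036)&(P[...,0]>.5)&(P[...,0]<.7)&(P[...,1]>-.34)&(P[...,1]<.16),300,"rail")
save("crop0.png",im[170:330,80:440],2.2)
E
python3 m.py
```

```text
orange 154 [237.8 188.6] rect c [0.6329 0.0734] size [0.0462 0.02  ] ang 83.2 z 0.1082 mean [0.6326 0.0735]
orange 143 [266.1 192.7] rect c [0.6235 0.005 ] size [0.0433 0.0201] ang 83.2 z 0.1086 mean [0.6233 0.0048]
orange 147 [294.3 196.6] rect c [ 0.5553 -0.0605] size [0.0417 0.141 ] ang 86.7 z 0.1086 mean [ 0.612  -0.0629]
orange 156 [350.9 204.8] rect c [ 0.5973 -0.2014] size [0.0453 0.0215] ang 84.0 z 0.1084 mean [ 0.5964 -0.2004]
orange 169 [379.5 208.9] rect c [ 0.5492 -0.1612] size [0.0347 0.279 ] ang 19.6 z 0.1084 mean [ 0.5861 -0.2673]
red 207 [351.6 263.4] rect c [ 0.4592 -0.1309] size [0.1937 0.0421] ang 86.5 z 0.0825 mean [ 0.4548 -0.2052]
yellow 575 [349.3 262.8] rect c [ 0.455  -0.2074] size [0.083  0.0832] ang 10.9 z 0.0406 mean [ 0.4551 -0.2066]
lid 4633 [141.2 271.4] rect c [0.4231 0.1877] size [0.4371 0.1558] ang 86.2 z 0.1176 mean [0.4308 0.2976]
knob 110 [136.3 271.8] rect c [0.4308 0.3007] size [0.0232 0.0233] ang 1.9 z 0.154 mean [0.4313 0.2997]
rail 2258 [303.7 202.2] rect c [ 0.6126 -0.0842] size [0.4378 0.0646] ang 82.5 z 0.0307 mean [ 0.6094 -0.0897]
```

View pics/crop0.png

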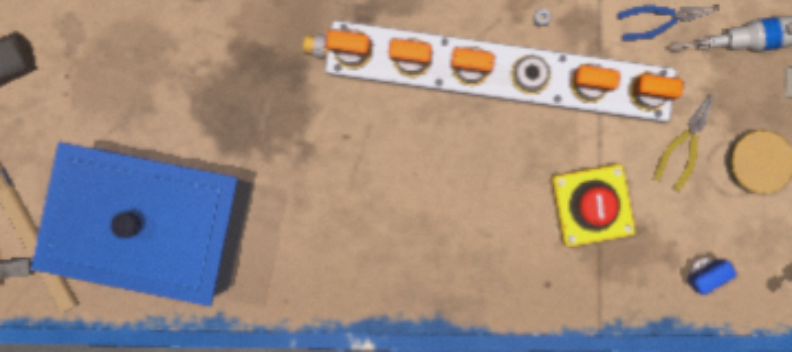

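The crop confirms the choice: five orange plugs on the rail (place 4 is empty), the red stop on the yellow box, and the lid on the box. I'll start by moving above the stop with the fingers shut.

servo_tool:
  offset:
    - [0.465,1,0]
    - [0.465,1,0]
    - [0.465,1,0]
    - [0.465,1,0]
    - [0.465,1,0]
    - [0.465,1,0]
    - [0.465,1,0]
    - [0.465,1,0]
    - [0.465,1,0]
    - [0.465,1,0]
    - [0.465,1,0]
    - [0.465,1,0]
    - [0.465,1,0]
    - [0.465,1,0]
    - [0.465,1,0]
    - [0.465,1,0]
    - [0.465,1,0]
    - [0.465,1,0]
    - [0.465,1,0]
    - [0.465,0.6,0]
  delta_rot:
    - [0,0,0.035]
    - [0,0,0.035]
    - [0,0,0.035]
    - [0,0,0.035]
    - [0,0,0.035]
    - [0,0,0.035]
    - [0,0,0.035]
    - [0,0,0.035]
    - [0,0,0.035]
    - [0,0,0.035]
    - [0,0,0.035]
    - [0,0,0.035]
    - [0,0,0.035]
    - [0,0,0.035]
    - [0,0,0.035]
    - [0,0,0.035]
    - [0,0,0.035]
    - [0,0,0.035]
    - [0,0,0.035]
    - [0,0,0.035]
  grip: [1,1,1,1,1,1,1,1,1,1,1,1,1,1,1,1,1,1,1,1]
  squeeze: 60

```text
t: 3.5
eef_pos: [0.4556, -0.2256, 0.2314]
tcp_rot: [[0.412, 0.911, 0.0], [0.911, -0.412, 0.0], [0.0, -0.0, -1.0]]
ft_force: [-0.1, 0.1, 0.7]
grip_width: -0.003
grasp_force: 0.0
```

servo_tool:
  offset:
    - [0,0.9,-0.5]
    - [0,0,-1]
    - [0,0,-1]
    - [0,0,-1]
    - [0,0,-1]
    - [0,0,-1]
    - [0,0,-1]
    - [0,0,-0.5]
    - [0,0,-0.2]
    - [0,0,-0.1]
    - [0,0,-0.1]
    - [0,0,-0.1]
    - [0,0,-0.1]
    - [0,0,-0.1]
    - [0,0,-0.1]
    - [0,0,-0.1]
  delta_rot:
    - [0,0,0]
    - [0,0,0]
    - [0,0,0]
    - [0,0,0]
    - [0,0,0]
    - [0,0,0]
    - [0,0,0]
    - [0,0,0]
    - [0,0,0]
    - [0,0,0]
    - [0,0,0]
    - [0,0,0]
    - [0,0,0]
    - [0,0,0]
    - [0,0,0]
    - [0,0,0]
  grip: [1,1,1,1,1,1,1,1,1,1,1,1,1,1,1,1]

```text
t: 5.5
eef_pos: [0.4558, -0.2095, 0.0746]
tcp_rot: [[0.415, 0.91, 0.002], [0.91, -0.415, -0.001], [-0.0, 0.002, -1.0]]
ft_force: [-6.9, 2.6, 44.8]
grip_width: 0.003
grasp_force: 22.4
```

servo_tool:
  offset:
    - [0,0,0.5]
    - [0,0,1]
    - [0,0,1]
    - [0,0,1]
    - [0,0,1]
    - [0,1,1]
    - [0,1,1]
    - [0,1,1]
    - [0,1,0]
    - [0,1,0]
    - [0,1,0]
    - [0,1,0]
    - [0,1,0]
    - [0,1,0]
    - [0,1,0]
    - [0,1,0]
    - [0,1,0]
    - [0,1,0]
    - [0,1,0]
    - [0,1,0]
  delta_rot:
    - [0,0,0]
    - [0,0,0]
    - [0,0,0]
    - [0,0,0]
    - [0,0,0]
    - [0,0,0.03]
    - [0,0,0.03]
    - [0,0,0.03]
    - [0,0,0.03]
    - [0,0,0.03]
    - [0,0,0.03]
    - [0,0,0.03]
    - [0,0,0.03]
    - [0,0,0.03]
    - [0,0,0.03]
    - [0,0,0.03]
    - [0,0,0.03]
    - [0,0,0.03]
    - [0,0,0.03]
    - [0,0,0.03]
  grip: [1,1,1,1,1,-1,-1,-1,-1,-1,-1,-1,-1,-1,-1,-1,-1,-1,-1,-1]

```text
t: 8.0
eef_pos: [0.4549, 0.0922, 0.2233]
tcp_rot: [[-0.045, 0.999, -0.0], [0.999, 0.045, 0.0], [0.0, -0.0, -1.0]]
ft_force: [0.1, 0.0, 0.3]
grip_width: 1.0
grasp_force: 0.0
```

servo_tool:
  offset:
    - [-0.2,1,0]
    - [-0.2,1,0]
    - [-0.2,1,0]
    - [-0.2,1,0]
    - [-0.2,1,0]
    - [-0.2,1,0]
    - [0,1,0]
    - [0,1,0]
    - [0,0,0]
  delta_rot:
    - [0,0,0.03]
    - [0,0,0.03]
    - [0,0,0.03]
    - [0,0,0.03]
    - [0,0,0.03]
    - [0,0,0.03]
    - [0,0,0]
    - [0,0,0]
    - [0,0,0]
  grip: [-1,-1,-1,-1,-1,-1,-1,-1,-1]

```text
t: 9.12
eef_pos: [0.4305, 0.2529, 0.2232]
tcp_rot: [[-0.233, 0.973, -0.0], [0.973, 0.233, 0.001], [0.001, 0.0, -1.0]]
ft_force: [-0.1, -0.2, -0.1]
grip_width: 1.003
grasp_force: 0.0
```

```bash
cat > obs.py <<'E'
from h import *
import sys
def obs(c,n=None):
    s=sensors.get_state(); im,d=capture(c); P=cloud(c,d,s)
    if n: save(n,im)
    return im,P,s
E
cat > o1.py <<'E'
from obs import *
im,P,s=obs("wrist"); print(s["eef_pos"],s["tcp_rot"][:,1],s["ft_force"])
np.savez("w1.npz",im=im,P=P)
for q in ["lid_knob","lid"]:
    for r in mark_of("wrist",q): print(q,r["conf"],r["point"],onz("wrist",r["point"],.141 if q!="lid" else .11,s))
m=(P[...,2]>.148)&(P[...,2]<.17)&(np.hypot(P[...,0]-.431,P[...,1]-.3)<.04)
print("knob wrist",m.sum(),P[m].mean(0) if m.any() else 0)
im,P,s=obs("top")
h=cv2.cvtColor(im,cv2.COLOR_RGB2HSV)
m=(h[...,0]>100)&(h[...,0]<125)&(h[...,1]>150)&(P[...,2]>.1)&(P[...,2]<.13)&(P[...,0]>.3)&(P[...,0]<.56)&(P[...,1]>.15)&(P[...,1]<.45)
print(m.sum(),cv2.minAreaRect(P[m][:,:2].astype(np.float32)))
s=np.load("top0.npz");im,P=s["im"],s["P"];h=cv2.cvtColor(im,cv2.COLOR_RGB2HSV)
m=(h[...,0]>100)&(h[...,0]<125)&(h[...,1]>150)&(P[...,2]>.11)&(P[...,2]<.125)&(P[...,0]>.3)&(P[...,0]<.56)&(P[...,1]>.18)&(P[...,1]<.42)
m=cv2.morphologyEx(m.astype(np.uint8),cv2.MORPH_OPEN,np.ones((5,5)))>0
print("t0",m.sum(),cv2.minAreaRect(P[m][:,:2].astype(np.float32)))
E
python3 o1.py
```

```text
[0.4305 0.2529 0.2232] [0.9725 0.2329 0.    ] [-0.1081 -0.2388 -0.1387]
lid_knob 0.79 [303.8, 160.2] [0.4334 0.2971 0.141 ]
lid 0.95 [301.3, 150.2] [0.4319 0.3015 0.11  ]
knob wrist 1211 [0.431  0.3015 0.1528]
1671 ((0.4309282898902893, 0.30031222105026245), (0.19821889698505402, 0.13775911927223206), 79.58201599121094)
t0 4548 ((0.43104469776153564, 0.3008585572242737), (0.2000201940536499, 0.13809818029403687), 79.65864562988281)
```

servo_tool:
  offset:
    - [0,1,0]
    - [0,1,-0.5]
    - [0,0.4,-1]
    - [0,0,-1]
    - [0,0,-1]
    - [0,0,-1]
    - [0,0,-0.4]
    - [0,0,-0.1]
    - [0,0,0]
    - [0,0,0]
    - [0,0,0]
    - [0,0,0]
    - [0,0,0]
    - [0,0,0]
    - [0,0,0]
  delta_rot:
    - [0,0,0]
    - [0,0,0]
    - [0,0,0]
    - [0,0,0]
    - [0,0,0]
    - [0,0,0]
    - [0,0,0]
    - [0,0,0]
    - [0,0,0]
    - [0,0,0]
    - [0,0,0]
    - [0,0,0]
    - [0,0,0]
    - [0,0,0]
    - [0,0,0]
  grip: [-1,-1,-1,-1,-1,-1,-1,-1,-1,1,1,1,1,1,1]
  squeeze: 60

```text
t: 11.2
eef_pos: [0.4311, 0.299, 0.1237]
tcp_rot: [[-0.23, 0.973, 0.001], [0.973, 0.23, 0.0], [0.0, 0.001, -1.0]]
ft_force: [-1.0, -2.5, 5.6]
grip_width: 0.309
grasp_force: 58.7
```

servo_tool:
  offset:
    - [0,0,0.3]
    - [0,0,0.7]
    - [0,0,1]
    - [0,0,1]
    - [0.2,-1,0]
    - [0.2,-1,0]
    - [0.2,-1,0]
    - [0.2,-1,0]
    - [0.2,-1,0]
    - [0.2,-1,0]
    - [0,-1,0]
    - [0,-1,0]
    - [0,-1,0]
    - [0,-1,0]
    - [0,-1,0]
    - [0,-1,0]
    - [0,-1,0]
    - [0,-0.5,0]
    - [0,0,0]
  delta_rot:
    - [0,0,0]
    - [0,0,0]
    - [0,0,0]
    - [0,0,0]
    - [0,0,0]
    - [0,0,0]
    - [0,0,0]
    - [0,0,0]
    - [0,0,0]
    - [0,0,0]
    - [0,0,0]
    - [0,0,0]
    - [0,0,0]
    - [0,0,0]
    - [0,0,0]
    - [0,0,0]
    - [0,0,0]
    - [0,0,0]
    - [0,0,0]
  grip: [1,1,1,1,1,1,1,1,1,1,1,1,1,1,1,1,1,1,1]
  squeeze: 80

```text
t: 13.58
eef_pos: [0.455, 0.0286, 0.1836]
tcp_rot: [[-0.229, 0.974, 0.0], [0.974, 0.229, -0.0], [-0.0, 0.0, -1.0]]
ft_force: [0.1, 1.1, -2.6]
grip_width: 0.305
grasp_force: 78.9
```

servo_tool:
  offset:
    - [0,0,-1]
    - [0,0,-1]
    - [0,0,-1]
    - [0,0,-1]
    - [0,0,-1]
    - [0,0,-1]
    - [0,0,-1]
    - [0,0,-0.8]
    - [0,0,-0.3]
    - [0,0,-0.2]
    - [0,0,0]
  delta_rot:
    - [0,0,0]
    - [0,0,0]
    - [0,0,0]
    - [0,0,0]
    - [0,0,0]
    - [0,0,0]
    - [0,0,0]
    - [0,0,0]
    - [0,0,0]
    - [0,0,0]
    - [0,0,0]
  grip: [1,1,1,1,1,1,1,1,1,1,1]

```text
t: 14.95
eef_pos: [0.4552, 0.0291, 0.0175]
tcp_rot: [[-0.23, 0.973, 0.0], [0.973, 0.23, 0.0], [0.0, 0.0, -1.0]]
ft_force: [0.4, 0.2, -2.5]
grip_width: 0.305
grasp_force: 78.8
```

Still about 3–4 mm above the bench.

servo_tool:
  offset:
    - [0,0,-0.08]
    - [0,0,-0.06]
    - [0,0,-0.04]
    - [0,0,0]
  delta_rot:
    - [0,0,0]
    - [0,0,0]
    - [0,0,0]
    - [0,0,0]
  grip: [1,1,1,1]

```text
t: 15.45
eef_pos: [0.455, 0.0288, 0.0138]
tcp_rot: [[-0.23, 0.973, 0.0], [0.973, 0.23, -0.0], [-0.0, 0.0, -1.0]]
ft_force: [-0.9, -1.8, -0.9]
grip_width: 0.306
grasp_force: 79.9
```

servo_tool:
  offset:
    - [0,0,0]
    - [0,0,0]
    - [0,0,0]
    - [0,0,0.4]
    - [0,0,1]
    - [0,0,1]
    - [0,0,1]
    - [0,0,1]
    - [0,0,1]
    - [0.6,0.1,1]
    - [1,0.2,1]
    - [1,0.2,1]
    - [1,0.2,1]
    - [1,0.2,0]
    - [1,0.2,0]
    - [1,0.2,0]
    - [1,0.2,0]
    - [0.7,0.2,0]
    - [0.5,0.2,0]
    - [0,0,0]
  delta_rot:
    - [0,0,0]
    - [0,0,0]
    - [0,0,0]
    - [0,0,0]
    - [0,0,0]
    - [0,0,0]
    - [0,0,0]
    - [0,0,0]
    - [0,0,0]
    - [0,0,-0.05]
    - [0,0,-0.05]
    - [0,0,-0.05]
    - [0,0,-0.05]
    - [0,0,-0.05]
    - [0,0,-0.05]
    - [0,0,-0.05]
    - [0,0,0]
    - [0,0,0]
    - [0,0,0]
    - [0,0,0]
  grip: [-1,-1,-1,-1,-1,-1,-1,-1,-1,-1,-1,-1,-1,-1,-1,-1,-1,-1,-1,-1]

```text
t: 17.95
eef_pos: [0.631, 0.0673, 0.2017]
tcp_rot: [[0.134, 0.991, -0.0], [0.991, -0.134, 0.0], [0.0, -0.0, -1.0]]
ft_force: [-0.2, -0.4, -0.3]
grip_width: 1.002
grasp_force: 0.0
```

```bash
cat > pl.py <<'E'
from obs import *
import sys
im,P,s=obs("wrist",sys.argv[1] if len(sys.argv)>1 else None); e=s["eef_pos"]
print("tcp",e,"yawy",np.degrees(np.arctan2(s["tcp_rot"][1,1],s["tcp_rot"][0,1])),"F",s["ft_force"])
h=cv2.cvtColor(im,cv2.COLOR_RGB2HSV)
z=P[...,2]
m=(h[...,0]>5)&(h[...,0]<20)&(h[...,1]>150)&(z>.1)&(z<.15)
n,L,st,c=cv2.connectedComponentsWithStats(m.astype(np.uint8))
for i in range(1,n):
    if st[i,4]<150: continue
    q=P[L==i]; zz=np.percentile(q[:,2],90); q=q[np.abs(q[:,2]-zz)<.004]
    r=cv2.minAreaRect(q[:,:2].astype(np.float32)); print("orange",st[i,4],c[i].round(),"ctr",np.array(r[0]),"sz",np.array(r[1]),r[2],"z",zz)
E
python3 pl.py w2.png
python3 - <<'E'
from obs import *
im,P,s=obs("top","top2.png")
np.savez("top2.npz",im=im,P=P)
h=cv2.cvtColor(im,cv2.COLOR_RGB2HSV)
m=(h[...,0]>100)&(h[...,0]<125)&(h[...,1]>150)&(P[...,0]>.3)&(P[...,0]<.56)&(P[...,1]>-.13)&(P[...,1]<.2)
m=cv2.morphologyEx(m.astype(np.uint8),cv2.MORPH_OPEN,np.ones((5,5)))>0
print("lid",m.sum(),np.median(P[m][:,2]),cv2.minAreaRect(P[m][:,:2].astype(np.float32)))
m=(P[...,2]>.1)&(P[...,2]<.12)&(P[...,0]>.32)&(P[...,0]<.56)&(P[...,1]>.17)&(P[...,1]<.43)
print("box rim",m.sum(),cv2.minAreaRect(P[m][:,:2].astype(np.float32)))
E
```

```text
tcp [0.631  0.0673 0.2017] yawy -7.693992818605863 F [-0.216  -0.4351 -0.2619]
orange 1480 [288. 201.] ctr [0.6338 0.0742] sz [0.0469 0.0211] 82.99970245361328 z 0.10784900333817793
orange 1211 [288. 278.] ctr [0.6248 0.005 ] sz [0.0477 0.0207] 83.14900970458984 z 0.10785697001675518
orange 710 [288. 337.] ctr [ 0.6163 -0.0559] sz [0.0311 0.0208] 82.9415512084961 z 0.10766494359374573
lid 42 0.007796250978524877 ((0.4955534338951111, -0.05485221743583679), (0.016304463148117065, 0.03969579190015793), 3.689767837524414)
box rim 707 ((0.4315474033355713, 0.3000454902648926), (0.19274230301380157, 0.1297665387392044), 78.57498168945312)
```

servo_tool:
  offset:
    - [0.15,0.35,-1]
    - [0,0,-1]
    - [0,0,-1]
    - [0,0,-1]
    - [0,0,-1]
    - [0,0,-0.8]
    - [0,0,-0.4]
    - [0,0,0]
    - [0,0,0]
    - [0,0,0]
    - [0,0,0]
    - [0,0,0]
    - [0,0,0]
    - [0,0,0]
  delta_rot:
    - [0,0,0]
    - [0,0,0]
    - [0,0,0]
    - [0,0,0]
    - [0,0,0]
    - [0,0,0]
    - [0,0,0]
    - [0,0,0]
    - [0,0,0]
    - [0,0,0]
    - [0,0,0]
    - [0,0,0]
    - [0,0,0]
    - [0,0,0]
  grip: [-1,-1,-1,-1,-1,-1,-1,-1,1,1,1,1,1,1]
  squeeze: 100

```text
t: 19.8
eef_pos: [0.6333, 0.074, 0.0783]
tcp_rot: [[0.134, 0.991, -0.001], [0.991, -0.134, -0.0], [-0.0, -0.001, -1.0]]
ft_force: [-4.8, -0.2, 6.6]
grip_width: 0.243
grasp_force: 99.3
```

servo_tool:
  offset:
    - [0,0,0.05]
    - [0,0,0.05]
    - [0,0,0.05]
    - [0,0,0.05]
    - [0,0,0]
  delta_rot:
    - [0,0,0]
    - [0,0,0]
    - [0,0,0]
    - [0,0,0]
    - [0,0,0]
  grip: [1,1,1,1,1]

```text
t: 20.42
eef_pos: [0.6333, 0.0739, 0.0813]
tcp_rot: [[0.134, 0.991, -0.001], [0.991, -0.134, -0.0], [-0.0, -0.001, -1.0]]
ft_force: [-1.8, 1.9, -13.2]
grip_width: 0.239
grasp_force: 98.1
```

servo_tool:
  offset:
    - [0,0,0.05]
    - [0,0,0.05]
    - [0,0,0.05]
    - [0,0,0.05]
    - [0,0,0]
  delta_rot:
    - [0,0,0]
    - [0,0,0]
    - [0,0,0]
    - [0,0,0]
    - [0,0,0]
  grip: [1,1,1,1,1]

```text
t: 21.05
eef_pos: [0.6334, 0.0739, 0.0856]
tcp_rot: [[0.134, 0.991, -0.001], [0.991, -0.134, -0.0], [-0.0, -0.001, -1.0]]
ft_force: [-4.3, 2.4, -11.9]
grip_width: 0.244
grasp_force: 98.4
```

servo_tool:
  offset:
    - [0,0,0]
    - [0,0,0]
  delta_rot:
    - [0,0,0]
    - [0,0,0]
  grip: [1,1]

```text
t: 21.3
eef_pos: [0.6334, 0.0739, 0.0856]
tcp_rot: [[0.134, 0.991, -0.001], [0.991, -0.134, -0.0], [-0.0, -0.001, -1.0]]
ft_force: [-4.5, 2.0, -12.5]
grip_width: 0.241
grasp_force: 98.4
```

servo_tool:
  offset:
    - [0,0,0.05]
    - [0,0,0.05]
    - [0,0,0]
  delta_rot:
    - [0,0,0]
    - [0,0,0]
    - [0,0,0]
  grip: [1,1,1]

```text
t: 21.68
eef_pos: [0.6334, 0.0739, 0.0875]
tcp_rot: [[0.134, 0.991, -0.001], [0.991, -0.134, -0.0], [-0.0, -0.001, -1.0]]
ft_force: [-4.9, 2.8, -13.9]
grip_width: 0.242
grasp_force: 98.3
```

servo_tool:
  offset:
    - [0,0,0.05]
    - [0,0,0]
    - [0,0,0]
  delta_rot:
    - [0,0,0]
    - [0,0,0]
    - [0,0,0]
  grip: [1,1,1]

```text
t: 22.05
eef_pos: [0.6334, 0.0739, 0.0885]
tcp_rot: [[0.134, 0.991, -0.001], [0.991, -0.134, -0.0], [-0.0, -0.001, -1.0]]
ft_force: [-5.1, 2.9, -15.1]
grip_width: 0.24
grasp_force: 98.3
```

```bash
python3 - <<'E'
from h import *
for i in range(4):
    capture("side"); s=sensors.get_state(); print(s["ft_force"],s["eef_pos"])
im,d=capture("side"); save("side3.png",im[120:280,230:390],3.5)
E
```

```text
[ -4.6643   2.7927 -14.284 ] [0.6334 0.0739 0.0885]
[ -5.2912   2.1142 -15.3467] [0.6334 0.074  0.0885]
[ -5.0056   2.0992 -14.8349] [0.6334 0.0739 0.0885]
[ -5.4838   1.869  -13.8708] [0.6334 0.0739 0.0885]
```

View pics/side3.png

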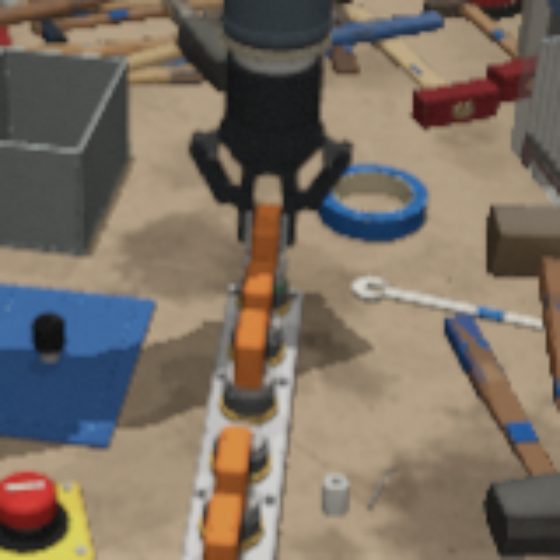

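servo_tool:
  offset:
    - [0,0,0]
    - [0,0,0]
    - [0,0,0]
    - [0,0,0]
    - [0,0,0.5]
    - [0,0,1]
    - [0,0,1]
    - [0,0,1]
    - [-0.1,-0.9,1]
    - [-0.1,-0.9,1]
    - [-0.1,-0.9,0]
    - [-0.1,-0.8,0]
    - [0,0,0]
  delta_rot:
    - [0,0,0]
    - [0,0,0]
    - [0,0,0]
    - [0,0,0]
    - [0,0,0]
    - [0,0,0]
    - [0,0,0]
    - [0,0,0]
    - [0,0,0]
    - [0,0,0]
    - [0,0,0]
    - [0,0,0]
    - [0,0,0]
  grip: [-1,-1,-1,-1,-1,-1,-1,-1,-1,-1,-1,-1,-1]

```text
t: 23.92
eef_pos: [0.6253, 0.0014, 0.1978]
tcp_rot: [[0.137, 0.991, -0.002], [0.991, -0.137, -0.001], [-0.001, -0.002, -1.0]]
ft_force: [-0.7, 0.1, -0.5]
grip_width: 1.001
grasp_force: 0.0
```

```bash
python3 pl.py w4.png
```

```text
tcp [0.6253 0.0014 0.1978] yawy -7.887433429479246 F [-0.7142  0.0578 -0.4943]
orange 2002 [284. 116.] ctr [0.6341 0.074 ] sz [0.0466 0.021 ] 81.35914611816406 z 0.11828438639123934
orange 1497 [285. 206.] ctr [0.625  0.0048] sz [0.0465 0.0213] 82.75639343261719 z 0.10785100200266248
orange 1197 [285. 283.] ctr [ 0.6155 -0.0639] sz [0.0457 0.0208] 82.67453002929688 z 0.10782172044970939
```

servo_tool:
  offset:
    - [0,0.17,-1]
    - [0,0,-1]
    - [0,0,-1]
    - [0,0,-1]
    - [0,0,-1]
    - [0,0,-0.6]
    - [0,0,-0.4]
    - [0,0,0]
    - [0,0,0]
    - [0,0,0]
    - [0,0,0]
    - [0,0,0]
    - [0,0,0]
  delta_rot:
    - [0,0,0]
    - [0,0,0]
    - [0,0,0]
    - [0,0,0]
    - [0,0,0]
    - [0,0,0]
    - [0,0,0]
    - [0,0,0]
    - [0,0,0]
    - [0,0,0]
    - [0,0,0]
    - [0,0,0]
    - [0,0,0]
  grip: [-1,-1,-1,-1,-1,-1,-1,-1,1,1,1,1,1]

```text
t: 25.6
eef_pos: [0.6246, 0.0074, 0.0792]
tcp_rot: [[0.134, 0.991, -0.002], [0.991, -0.134, -0.0], [-0.001, -0.002, -1.0]]
ft_force: [-7.2, 0.4, 8.7]
grip_width: 0.24
grasp_force: 99.6
```

servo_tool:
  offset:
    - [0,0,0.05]
    - [0,0,0.05]
    - [0,0,0.05]
    - [0,0,0.05]
    - [0,0,0]
  delta_rot:
    - [0,0,0]
    - [0,0,0]
    - [0,0,0]
    - [0,0,0]
    - [0,0,0]
  grip: [1,1,1,1,1]

```text
t: 26.22
eef_pos: [0.6246, 0.0074, 0.0819]
tcp_rot: [[0.134, 0.991, -0.003], [0.991, -0.134, -0.0], [-0.0, -0.003, -1.0]]
ft_force: [-5.3, 1.2, -10.2]
grip_width: 0.238
grasp_force: 98.1
```

servo_tool:
  offset:
    - [0,0,0.05]
    - [0,0,0.05]
    - [0,0,0.05]
    - [0,0,0.05]
    - [0,0,0.05]
    - [0,0,0]
  delta_rot:
    - [0,0,0]
    - [0,0,0]
    - [0,0,0]
    - [0,0,0]
    - [0,0,0]
    - [0,0,0]
  grip: [1,1,1,1,1,1]

```text
t: 26.98
eef_pos: [0.6246, 0.0074, 0.0868]
tcp_rot: [[0.134, 0.991, -0.003], [0.991, -0.134, -0.0], [-0.0, -0.003, -1.0]]
ft_force: [-5.2, 1.5, -12.2]
grip_width: 0.244
grasp_force: 98.2
```

servo_tool:
  offset:
    - [0,0,0.05]
    - [0,0,0.05]
    - [0,0,0]
  delta_rot:
    - [0,0,0]
    - [0,0,0]
    - [0,0,0]
  grip: [1,1,1]

```text
t: 27.35
eef_pos: [0.6246, 0.0074, 0.0887]
tcp_rot: [[0.134, 0.991, -0.003], [0.991, -0.134, 0.0], [-0.0, -0.003, -1.0]]
ft_force: [-5.0, 2.9, -13.8]
grip_width: 0.239
grasp_force: 98.2
```

servo_tool:
  offset:
    - [0,0,0]
    - [0,0,0]
    - [0,0,0]
    - [0,0,0]
    - [0,0,0.5]
    - [0,0,1]
    - [0,0,1]
    - [0,0,1]
    - [-0.1,-0.9,1]
    - [-0.1,-0.9,1]
    - [-0.1,-0.9,0]
    - [-0.1,-0.85,0]
    - [0,0,0]
  delta_rot:
    - [0,0,0]
    - [0,0,0]
    - [0,0,0]
    - [0,0,0]
    - [0,0,0]
    - [0,0,0]
    - [0,0,0]
    - [0,0,0]
    - [0,0,0]
    - [0,0,0]
    - [0,0,0]
    - [0,0,0]
    - [0,0,0]
  grip: [-1,-1,-1,-1,-1,-1,-1,-1,-1,-1,-1,-1,-1]

```text
t: 28.98
eef_pos: [0.6173, -0.0657, 0.1988]
tcp_rot: [[0.137, 0.991, -0.002], [0.991, -0.137, -0.001], [-0.001, -0.001, -1.0]]
ft_force: [-0.5, -0.4, -1.0]
grip_width: 0.998
grasp_force: 0.0
```

```bash
python3 pl.py w5.png
```

```text
tcp [ 0.6173 -0.0657  0.1988] yawy -7.866725585273844 F [-0.5443 -0.4121 -0.9958]
orange 1769 [282.  27.] ctr [0.6332 0.0654] sz [0.0312 0.0211] 82.5255355834961 z 0.11836011546508458
orange 1952 [283. 119.] ctr [0.6248 0.0046] sz [0.0466 0.0208] 82.57666778564453 z 0.11757008101254954
orange 1465 [284. 209.] ctr [ 0.6161 -0.0646] sz [0.0462 0.0211] 81.31669616699219 z 0.1078910184117292
orange 525 [285. 341.] ctr [ 0.5992 -0.1904] sz [0.0237 0.0207] 81.99241638183594 z 0.10759496134175431
```

servo_tool:
  offset:
    - [-0.06,0.05,-1]
    - [0,0,-1]
    - [0,0,-1]
    - [0,0,-1]
    - [0,0,-1]
    - [0,0,-0.6]
    - [0,0,-0.4]
    - [0,0,0]
    - [0,0,0]
    - [0,0,0]
    - [0,0,0]
    - [0,0,0]
    - [0,0,0]
  delta_rot:
    - [0,0,0]
    - [0,0,0]
    - [0,0,0]
    - [0,0,0]
    - [0,0,0]
    - [0,0,0]
    - [0,0,0]
    - [0,0,0]
    - [0,0,0]
    - [0,0,0]
    - [0,0,0]
    - [0,0,0]
    - [0,0,0]
  grip: [-1,-1,-1,-1,-1,-1,-1,-1,1,1,1,1,1]

```text
t: 30.65
eef_pos: [0.6154, -0.0626, 0.0802]
tcp_rot: [[0.134, 0.991, -0.002], [0.991, -0.134, -0.0], [-0.001, -0.002, -1.0]]
ft_force: [-7.1, 0.2, 8.8]
grip_width: 0.243
grasp_force: 99.6
```

servo_tool:
  offset:
    - [0,0,0.05]
    - [0,0,0.05]
    - [0,0,0.05]
    - [0,0,0.05]
    - [0,0,0]
  delta_rot:
    - [0,0,0]
    - [0,0,0]
    - [0,0,0]
    - [0,0,0]
    - [0,0,0]
  grip: [1,1,1,1,1]

```text
t: 31.28
eef_pos: [0.6154, -0.0626, 0.0829]
tcp_rot: [[0.134, 0.991, -0.003], [0.991, -0.134, 0.0], [-0.0, -0.003, -1.0]]
ft_force: [-5.8, 1.3, -12.2]
grip_width: 0.239
grasp_force: 98.1
```

Locked again (12 N at a 2.7 mm rise). Continue to about 9.7 mm.

servo_tool:
  offset:
    - [0,0,0.05]
    - [0,0,0.05]
    - [0,0,0.05]
    - [0,0,0.05]
    - [0,0,0.05]
    - [0,0,0]
  delta_rot:
    - [0,0,0]
    - [0,0,0]
    - [0,0,0]
    - [0,0,0]
    - [0,0,0]
    - [0,0,0]
  grip: [1,1,1,1,1,1]

```text
t: 32.02
eef_pos: [0.6154, -0.0626, 0.0878]
tcp_rot: [[0.134, 0.991, -0.003], [0.991, -0.134, 0.0], [-0.0, -0.003, -1.0]]
ft_force: [-5.1, 1.2, -12.2]
grip_width: 0.237
grasp_force: 98.2
```

servo_tool:
  offset:
    - [0,0,0.05]
    - [0,0,0.05]
    - [0,0,0]
  delta_rot:
    - [0,0,0]
    - [0,0,0]
    - [0,0,0]
  grip: [1,1,1]

```text
t: 32.4
eef_pos: [0.6154, -0.0626, 0.0898]
tcp_rot: [[0.134, 0.991, -0.003], [0.991, -0.134, 0.0], [-0.0, -0.003, -1.0]]
ft_force: [-5.7, 1.4, -14.0]
grip_width: 0.241
grasp_force: 98.3
```

servo_tool:
  offset:
    - [0,0,0]
    - [0,0,0]
    - [0,0,0]
    - [0,0,0]
    - [0,0,0.5]
    - [0,0,1]
    - [0,0,1]
    - [0,0,1]
    - [-0.1,-0.9,1]
    - [-0.1,-0.9,1]
    - [-0.1,-0.9,0]
    - [-0.1,-0.9,0]
    - [-0.1,-0.9,0]
    - [-0.1,-0.9,0]
    - [-0.1,-0.9,0]
    - [-0.2,-0.7,0]
    - [0,0,0]
  delta_rot:
    - [0,0,0]
    - [0,0,0]
    - [0,0,0]
    - [0,0,0]
    - [0,0,0]
    - [0,0,0]
    - [0,0,0]
    - [0,0,0]
    - [0,0,0]
    - [0,0,0]
    - [0,0,0]
    - [0,0,0]
    - [0,0,0]
    - [0,0,0]
    - [0,0,0]
    - [0,0,0]
    - [0,0,0]
  grip: [-1,-1,-1,-1,-1,-1,-1,-1,-1,-1,-1,-1,-1,-1,-1,-1,-1]

```text
t: 34.52
eef_pos: [0.5982, -0.2043, 0.2005]
tcp_rot: [[0.136, 0.991, -0.0], [0.991, -0.136, -0.0], [-0.0, -0.0, -1.0]]
ft_force: [-1.5, -0.4, -0.4]
grip_width: 1.004
grasp_force: 0.0
```

```bash
python3 pl.py w6.png
```

```text
tcp [ 0.5982 -0.2043  0.2005] yawy -7.842966444480637 F [-1.5214 -0.3987 -0.42  ]
orange 1765 [283.  27.] ctr [ 0.615  -0.0729] sz [0.0313 0.0212] 82.42876434326172 z 0.11778468186181688
orange 1428 [285. 208.] ctr [ 0.5973 -0.2031] sz [0.0458 0.0205] 82.66826629638672 z 0.10778696287740033
orange 1184 [285. 284.] ctr [ 0.5882 -0.2723] sz [0.0461 0.0211] 82.69729614257812 z 0.1078269227390655
```

servo_tool:
  offset:
    - [-0.05,0.05,-1]
    - [0,0,-1]
    - [0,0,-1]
    - [0,0,-1]
    - [0,0,-1]
    - [0,0,-0.7]
    - [0,0,-0.4]
    - [0,0,0]
    - [0,0,0]
    - [0,0,0]
    - [0,0,0]
    - [0,0,0]
    - [0,0,0]
  delta_rot:
    - [0,0,0]
    - [0,0,0]
    - [0,0,0]
    - [0,0,0]
    - [0,0,0]
    - [0,0,0]
    - [0,0,0]
    - [0,0,0]
    - [0,0,0]
    - [0,0,0]
    - [0,0,0]
    - [0,0,0]
    - [0,0,0]
  grip: [-1,-1,-1,-1,-1,-1,-1,-1,1,1,1,1,1]

```text
t: 36.2
eef_pos: [0.5981, -0.2018, 0.0792]
tcp_rot: [[0.134, 0.991, 0.001], [0.991, -0.134, -0.0], [-0.0, 0.001, -1.0]]
ft_force: [0.2, -0.2, 6.3]
grip_width: 0.241
grasp_force: 98.6
```

servo_tool:
  offset:
    - [0,0,0.05]
    - [0,0,0.05]
    - [0,0,0.05]
    - [0,0,0.05]
    - [0,0,0]
  delta_rot:
    - [0,0,0]
    - [0,0,0]
    - [0,0,0]
    - [0,0,0]
    - [0,0,0]
  grip: [1,1,1,1,1]

```text
t: 36.83
eef_pos: [0.5978, -0.2017, 0.0827]
tcp_rot: [[0.134, 0.991, 0.0], [0.991, -0.134, 0.0], [0.0, 0.0, -1.0]]
ft_force: [0.6, 0.3, -1.2]
grip_width: 0.238
grasp_force: 97.9
```

servo_tool:
  offset:
    - [0,0,0.05]
    - [0,0,0.05]
    - [0,0,0.05]
    - [0,0,0.05]
    - [0,0,0]
  delta_rot:
    - [0,0,0]
    - [0,0,0]
    - [0,0,0]
    - [0,0,0]
    - [0,0,0]
  grip: [1,1,1,1,1]

```text
t: 37.45
eef_pos: [0.5978, -0.2017, 0.0868]
tcp_rot: [[0.134, 0.991, 0.0], [0.991, -0.134, -0.0], [-0.0, 0.0, -1.0]]
ft_force: [0.4, -0.7, -1.2]
grip_width: 0.241
grasp_force: 97.9
```

servo_tool:
  offset:
    - [0,0,0.3]
    - [0,0,0.5]
    - [0,0,0.8]
    - [0,0,1]
    - [0,0,1]
    - [0,0,1]
    - [0,0,1]
    - [0,0,1]
    - [0,0,1]
    - [0,0.5,0.1]
    - [-0.3,1,0]
    - [-0.3,1,0]
    - [-0.3,1,0]
    - [-0.3,1,0]
    - [-0.3,1,0]
    - [-0.3,1,0]
    - [-0.3,1,0]
    - [-0.3,1,0]
    - [-0.3,1,0]
    - [-0.3,1,0]
  delta_rot:
    - [0,0,0]
    - [0,0,0]
    - [0,0,0]
    - [0,0,0]
    - [0,0,0]
    - [0,0,0]
    - [0,0,0]
    - [0,0,0]
    - [0,0,0]
    - [0,0,0]
    - [0,0,0]
    - [0,0,0]
    - [0,0,0]
    - [0,0,0]
    - [0,0,0]
    - [0,0,0]
    - [0,0,0]
    - [0,0,0]
    - [0,0,0]
    - [0,0,0]
  grip: [1,1,1,1,1,1,1,1,1,1,1,1,1,1,1,1,1,1,1,1]

```text
t: 39.95
eef_pos: [0.5373, 0.0096, 0.2407]
tcp_rot: [[0.134, 0.991, 0.0], [0.991, -0.134, 0.0], [0.0, 0.0, -1.0]]
ft_force: [-0.6, 0.2, -1.3]
grip_width: 0.24
grasp_force: 98.0
```

servo_tool:
  offset:
    - [-0.3,1,0]
    - [-0.3,1,0]
    - [-0.3,1,0]
    - [-0.3,1,0]
    - [-0.3,1,0]
    - [-0.3,1,0]
    - [-0.3,1,0]
    - [-0.3,1,0]
    - [-0.3,1,0]
    - [-0.3,1,0]
    - [-0.3,1,0]
    - [-0.3,1,0]
    - [-0.3,1,0]
    - [-0.3,1,0]
    - [-0.3,1,0]
    - [-0.3,1,0]
    - [0,0.8,0]
    - [0,0,0]
  delta_rot:
    - [0,0,0]
    - [0,0,0]
    - [0,0,0]
    - [0,0,0]
    - [0,0,0]
    - [0,0,0]
    - [0,0,0]
    - [0,0,0]
    - [0,0,0]
    - [0,0,0]
    - [0,0,0]
    - [0,0,0]
    - [0,0,0]
    - [0,0,0]
    - [0,0,0]
    - [0,0,0]
    - [0,0,0]
    - [0,0,0]
  grip: [1,1,1,1,1,1,1,1,1,1,1,1,1,1,1,1,1,1]

```text
t: 42.2
eef_pos: [0.4414, 0.3455, 0.2406]
tcp_rot: [[0.133, 0.991, -0.0], [0.991, -0.133, 0.001], [0.001, -0.0, -1.0]]
ft_force: [0.3, 0.4, -1.9]
grip_width: 0.242
grasp_force: 98.0
```

servo_tool:
  offset:
    - [0,0,-1]
    - [0,0,-1]
    - [0,0,-1]
    - [0,0,-1]
    - [0,0,-1]
    - [0,0,-1]
    - [0,0,-1]
    - [0,0,-1]
    - [0,0,-0.5]
    - [0,0,0]
    - [0,0,0]
    - [0,0,0]
    - [0,0,0]
    - [0,0,1]
    - [0,0,1]
    - [0,0,1]
    - [0,0,1]
    - [0,0,1]
    - [0,0,1]
    - [0,0,1]
  delta_rot:
    - [0,0,0]
    - [0,0,0]
    - [0,0,0]
    - [0,0,0]
    - [0,0,0]
    - [0,0,0]
    - [0,0,0]
    - [0,0,0]
    - [0,0,0]
    - [0,0,0]
    - [0,0,0]
    - [0,0,0]
    - [0,0,0]
    - [0,0,0]
    - [0,0,0]
    - [0,0,0]
    - [0,0,0]
    - [0,0,0]
    - [0,0,0]
    - [0,0,0]
  grip: [1,1,1,1,1,1,1,1,1,1,0.1,0.1,0.1,0.1,0.1,0.1,0.1,0.1,0.1,0.1]

```text
t: 44.7
eef_pos: [0.4417, 0.3443, 0.2116]
tcp_rot: [[0.134, 0.991, 0.0], [0.991, -0.134, 0.0], [0.0, 0.0, -1.0]]
ft_force: [0.3, -0.3, 0.7]
grip_width: 0.449
grasp_force: 0.0
```

servo_tool:
  offset:
    - [0.3,-1,0.4]
    - [0.3,-1,0.4]
    - [0.3,-1,0]
    - [0.3,-1,0]
    - [0.3,-1,0]
    - [0.3,-1,0]
    - [0.3,-1,0]
    - [0.3,-1,0]
    - [0.3,-1,0]
    - [0.3,-1,0]
    - [0.3,-1,0]
    - [0.3,-1,0]
    - [0.3,-1,0]
    - [0.3,-1,0]
    - [0.3,-1,0]
    - [0.3,-1,0]
    - [0.3,-1,0]
    - [0.3,-1,0]
    - [0.3,-1,0]
    - [0.3,-1,0]
  delta_rot:
    - [0,0,0]
    - [0,0,0]
    - [0,0,0]
    - [0,0,0]
    - [0,0,0]
    - [0,0,0]
    - [0,0,0]
    - [0,0,0]
    - [0,0,0]
    - [0,0,0]
    - [0,0,0]
    - [0,0,0]
    - [0,0,0]
    - [0,0,0]
    - [0,0,0]
    - [0,0,0]
    - [0,0,0]
    - [0,0,0]
    - [0,0,0]
    - [0,0,0]
  grip: [-1,-1,-1,-1,-1,-1,-1,-1,-1,-1,-1,-1,-1,-1,-1,-1,-1,-1,-1,-1]

```text
t: 47.2
eef_pos: [0.562, -0.0567, 0.2268]
tcp_rot: [[0.134, 0.991, 0.0], [0.991, -0.134, -0.0], [-0.0, 0.0, -1.0]]
ft_force: [-0.0, -0.3, -0.1]
grip_width: 0.996
grasp_force: 0.0
```

servo_tool:
  offset:
    - [0.2,-1,0]
    - [0.2,-1,0]
    - [0.2,-1,0]
    - [0.2,-1,-0.2]
    - [0.2,-1,-0.2]
    - [0.2,-1,-0.2]
    - [0.2,-1,-0.2]
    - [0.2,-1,-0.2]
    - [0,-1,-0.2]
    - [0,-1,-0.2]
    - [0,-0.5,0]
    - [0,0,0]
  delta_rot:
    - [0,0,0]
    - [0,0,0]
    - [0,0,0]
    - [0,0,0]
    - [0,0,0]
    - [0,0,0]
    - [0,0,0]
    - [0,0,0]
    - [0,0,0]
    - [0,0,0]
    - [0,0,0]
    - [0,0,0]
  grip: [-1,-1,-1,-1,-1,-1,-1,-1,-1,-1,-1,-1]

```text
t: 48.7
eef_pos: [0.5936, -0.2665, 0.1987]
tcp_rot: [[0.136, 0.991, -0.0], [0.991, -0.136, 0.0], [0.0, -0.0, -1.0]]
ft_force: [0.3, 1.0, 0.5]
grip_width: 1.003
grasp_force: 0.0
```

```bash
python3 pl.py w7.png; python3 - <<'E'
from obs import *
im,P,s=obs("top"); save("top7.png",im[160:330,80:440],2.2); np.savez("top7.npz",im=im,P=P)
h=cv2.cvtColor(im,cv2.COLOR_RGB2HSV)
m=(h[...,0]>100)&(h[...,0]<125)&(h[...,1]>150)&(P[...,0]>.3)&(P[...,0]<.57)&(P[...,1]>-.15)&(P[...,1]<.2)&(P[...,2]<.03)
m=cv2.morphologyEx(m.astype(np.uint8),cv2.MORPH_OPEN,np.ones((5,5)))>0
print("lid",m.sum(),np.median(P[m][:,2]),cv2.minAreaRect(P[m][:,:2].astype(np.float32)))
E
```

```text
tcp [ 0.5936 -0.2665  0.1987] yawy -7.79230724892658 F [0.251  0.9844 0.4802]
orange 1443 [280. 218.] ctr [ 0.5883 -0.2728] sz [0.0463 0.0208] 82.50947570800781 z 0.10783682202189311
lid 3796 0.007663825171653649 ((0.4549330472946167, 0.03177037835121155), (0.19679142534732819, 0.1362038254737854), 79.47957611083984)
```

View pics/top7.png

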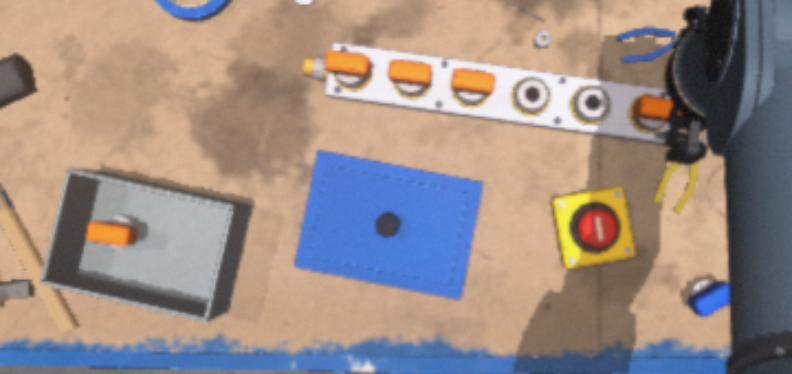

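The first failed plug stands in the box (crop 110,232) and the lid lies flat at (388,225). Now the last plug.

servo_tool:
  offset:
    - [-0.27,-0.27,-1]
    - [0,0,-1]
    - [0,0,-1]
    - [0,0,-1]
    - [0,0,-1]
    - [0,0,-0.6]
    - [0,0,-0.4]
    - [0,0,0]
    - [0,0,0]
    - [0,0,0]
    - [0,0,0]
    - [0,0,0]
    - [0,0,0]
  delta_rot:
    - [0,0,0]
    - [0,0,0]
    - [0,0,0]
    - [0,0,0]
    - [0,0,0]
    - [0,0,0]
    - [0,0,0]
    - [0,0,0]
    - [0,0,0]
    - [0,0,0]
    - [0,0,0]
    - [0,0,0]
    - [0,0,0]
  grip: [-1,-1,-1,-1,-1,-1,-1,-1,1,1,1,1,1]

```text
t: 50.42
eef_pos: [0.5887, -0.2712, 0.0792]
tcp_rot: [[0.134, 0.991, 0.001], [0.991, -0.134, -0.0], [-0.0, 0.001, -1.0]]
ft_force: [-0.0, -0.1, 4.9]
grip_width: 0.241
grasp_force: 98.5
```

servo_tool:
  offset:
    - [0,0,0.05]
    - [0,0,0.05]
    - [0,0,0.05]
    - [0,0,0.05]
    - [0,0,0]
  delta_rot:
    - [0,0,0]
    - [0,0,0]
    - [0,0,0]
    - [0,0,0]
    - [0,0,0]
  grip: [1,1,1,1,1]

```text
t: 51.05
eef_pos: [0.5883, -0.2711, 0.0827]
tcp_rot: [[0.134, 0.991, 0.0], [0.991, -0.134, -0.0], [-0.0, 0.0, -1.0]]
ft_force: [-0.7, -0.6, -2.2]
grip_width: 0.24
grasp_force: 97.9
```

servo_tool:
  offset:
    - [0,0,0.05]
    - [0,0,0.05]
    - [0,0,0.05]
    - [0,0,0]
  delta_rot:
    - [0,0,0]
    - [0,0,0]
    - [0,0,0]
    - [0,0,0]
  grip: [1,1,1,1]

```text
t: 51.55
eef_pos: [0.5884, -0.2711, 0.0858]
tcp_rot: [[0.134, 0.991, 0.0], [0.991, -0.134, -0.0], [-0.0, 0.0, -1.0]]
ft_force: [-0.5, -0.6, -1.6]
grip_width: 0.239
grasp_force: 97.9
```

servo_tool:
  offset:
    - [0,0,0.3]
    - [0,0,0.5]
    - [0,0,0.8]
    - [0,0,1]
    - [0,0,1]
    - [0,0,1]
    - [0,0,1]
    - [0,0,1]
    - [0,0,1]
    - [0,0.5,0.1]
    - [-0.32,1,0]
    - [-0.32,1,0]
    - [-0.32,1,0]
    - [-0.32,1,0]
    - [-0.32,1,0]
    - [-0.32,1,0]
    - [-0.32,1,0]
    - [-0.32,1,0]
    - [-0.32,1,0]
    - [-0.32,1,0]
  delta_rot:
    - [0,0,0]
    - [0,0,0]
    - [0,0,0]
    - [0,0,0]
    - [0,0,0]
    - [0,0,0]
    - [0,0,0]
    - [0,0,0]
    - [0,0,0]
    - [0,0,0]
    - [0,0,0]
    - [0,0,0]
    - [0,0,0]
    - [0,0,0]
    - [0,0,0]
    - [0,0,0]
    - [0,0,0]
    - [0,0,0]
    - [0,0,0]
    - [0,0,0]
  grip: [1,1,1,1,1,1,1,1,1,1,1,1,1,1,1,1,1,1,1,1]

```text
t: 54.05
eef_pos: [0.5239, -0.0598, 0.2397]
tcp_rot: [[0.134, 0.991, 0.0], [0.991, -0.134, 0.0], [0.0, 0.0, -1.0]]
ft_force: [0.7, -0.1, -1.5]
grip_width: 0.239
grasp_force: 97.9
```

servo_tool:
  offset:
    - [-0.32,1,0]
    - [-0.32,1,0]
    - [-0.32,1,0]
    - [-0.32,1,0]
    - [-0.32,1,0]
    - [-0.32,1,0]
    - [-0.32,1,0]
    - [-0.32,1,0]
    - [-0.32,1,0]
    - [-0.32,1,0]
    - [-0.32,1,0]
    - [-0.32,1,0]
    - [-0.32,1,0]
    - [-0.32,1,0]
    - [-0.32,1,0]
    - [-0.3,1,0]
    - [0,0,0]
    - [0,0,0]
  delta_rot:
    - [0,0,0]
    - [0,0,0]
    - [0,0,0]
    - [0,0,0]
    - [0,0,0]
    - [0,0,0]
    - [0,0,0]
    - [0,0,0]
    - [0,0,0]
    - [0,0,0]
    - [0,0,0]
    - [0,0,0]
    - [0,0,0]
    - [0,0,0]
    - [0,0,0]
    - [0,0,0]
    - [0,0,0]
    - [0,0,0]
  grip: [1,1,1,1,1,1,1,1,1,1,1,1,1,1,1,1,1,1]

```text
t: 56.3
eef_pos: [0.4222, 0.2584, 0.2396]
tcp_rot: [[0.135, 0.991, -0.0], [0.991, -0.135, -0.001], [-0.001, 0.0, -1.0]]
ft_force: [0.9, -0.0, -1.7]
grip_width: 0.237
grasp_force: 97.9
```

servo_tool:
  offset:
    - [0.1,0,-1]
    - [0,0,-1]
    - [0,0,-1]
    - [0,0,-1]
    - [0,0,-1]
    - [0,0,-1]
    - [0,0,-1]
    - [0,0,-1]
    - [0,0,-0.5]
    - [0,0,0]
    - [0,0,0]
    - [0,0,0]
    - [0,0,0]
    - [0,0,1]
    - [0,0,1]
    - [0,0,1]
    - [0,0,1]
    - [0,0,1]
    - [0,0,1]
    - [0,0,1]
  delta_rot:
    - [0,0,0]
    - [0,0,0]
    - [0,0,0]
    - [0,0,0]
    - [0,0,0]
    - [0,0,0]
    - [0,0,0]
    - [0,0,0]
    - [0,0,0]
    - [0,0,0]
    - [0,0,0]
    - [0,0,0]
    - [0,0,0]
    - [0,0,0]
    - [0,0,0]
    - [0,0,0]
    - [0,0,0]
    - [0,0,0]
    - [0,0,0]
    - [0,0,0]
  grip: [1,1,1,1,1,1,1,1,1,1,0.1,0.1,0.1,0.1,0.1,0.1,0.1,0.1,0.1,0.1]

```text
t: 58.8
eef_pos: [0.4243, 0.2588, 0.2106]
tcp_rot: [[0.134, 0.991, 0.0], [0.991, -0.134, 0.0], [0.0, 0.0, -1.0]]
ft_force: [-0.3, -0.2, 1.0]
grip_width: 0.457
grasp_force: 0.0
```

servo_tool:
  offset:
    - [0.2,-1,0.5]
    - [0.2,-1,0]
    - [0.2,-1,0]
    - [0.2,-1,0]
    - [0.2,-1,0]
    - [0.2,-1,0]
    - [0.2,-1,0]
    - [0,-1,0]
    - [0,-0.5,0]
    - [0,0,0]
  delta_rot:
    - [0,0,0]
    - [0,0,0]
    - [0,0,0]
    - [0,0,0]
    - [0,0,0]
    - [0,0,0]
    - [0,0,0]
    - [0,0,0]
    - [0,0,0]
    - [0,0,0]
  grip: [-1,-1,-1,-1,-1,-1,-1,-1,-1,-1]

```text
t: 60.05
eef_pos: [0.4523, 0.0886, 0.2198]
tcp_rot: [[0.135, 0.991, 0.0], [0.991, -0.135, -0.0], [-0.0, 0.0, -1.0]]
ft_force: [0.2, -0.5, 0.4]
grip_width: 0.999
grasp_force: 0.0
```

```bash
cat > lid.py <<'E'
from obs import *
im,P,s=obs("wrist"); print(s["eef_pos"],s["ft_force"])
h=cv2.cvtColor(im,cv2.COLOR_RGB2HSV); z=P[...,2]
m=(z>.035)&(z<.06)&(P[...,0]>.36)&(P[...,0]<.55)&(P[...,1]>-.1)&(P[...,1]<.17)
m=cv2.morphologyEx(m.astype(np.uint8),cv2.MORPH_OPEN,np.ones((3,3)))>0
if m.any(): print("knob",m.sum(),P[m].mean(0),cv2.minEnclosingCircle(P[m][:,:2].astype(np.float32)))
for r in mark_of("wrist","lid_knob"): print(r["conf"],r["point"],onz("wrist",r["point"],.031,s))
m=(h[...,0]>100)&(h[...,0]<125)&(h[...,1]>150)&(z<.02)
print("lid wrist",cv2.minAreaRect(P[m][:,:2].astype(np.float32)))
im,P,s=obs("top"); save("top8.png",im[160:330,80:440],2.2)
h=cv2.cvtColor(im,cv2.COLOR_RGB2HSV)
for a in silhouettes("top","plug_a"):
    if a["conf"]>.3: q=np.round(a["point"]).astype(int); print("plug",a["conf"],q,P[q[1],q[0]])
E
python3 lid.py
```

```text
[0.4523 0.0886 0.2198] [ 0.1886 -0.4605  0.3866]
knob 464 [0.4549 0.0329 0.0424] ((0.4548112750053406, 0.0318826399743557), 0.01385501679033041)
0.73 [293.2, 241.4] [0.452  0.0239 0.031 ]
0.38 [229.7, 13.6] [0.4218 0.2667 0.031 ]
lid wrist ((0.4864431917667389, 0.05183756351470947), (0.5402256846427917, 0.73875492811203), 67.33203125)
plug 0.78 [402 295] [ 0.3784 -0.3312  0.0779]
plug 0.68 [296 199] [ 0.6077 -0.0674  0.1187]
plug 0.51 [130 268] [0.4367 0.3371 0.0833]
plug 0.47 [238 189] [0.6299 0.0717 0.1207]
```

View pics/top8.png

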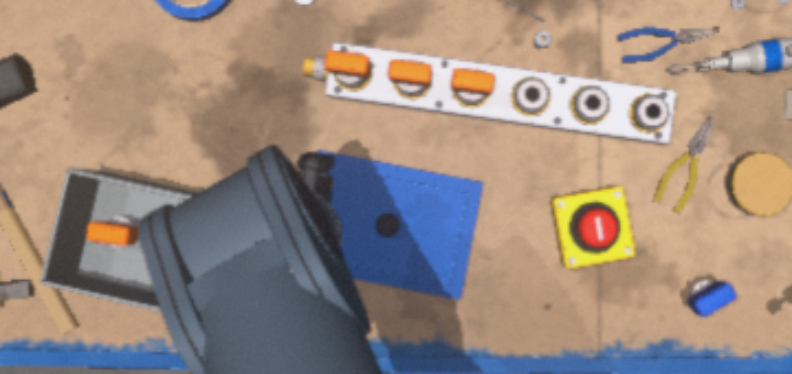

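servo_tool:
  offset:
    - [0.13,-1,0]
    - [0,-1,0]
    - [0,-0.85,-0.5]
    - [0,0,-1]
    - [0,0,-1]
    - [0,0,-1]
    - [0,0,-1]
    - [0,0,-1]
    - [0,0,-1]
    - [0,0,-1]
    - [0,0,-1]
    - [0,0,-1]
    - [0,0,-0.5]
    - [0,0,-0.3]
    - [0,0,0]
    - [0,0,0]
  delta_rot:
    - [0,0,0]
    - [0,0,0]
    - [0,0,0]
    - [0,0,0]
    - [0,0,0]
    - [0,0,0]
    - [0,0,0]
    - [0,0,0]
    - [0,0,0]
    - [0,0,0]
    - [0,0,0]
    - [0,0,0]
    - [0,0,0]
    - [0,0,0]
    - [0,0,0]
    - [0,0,0]
  grip: [-1,-1,-1,-1,-1,-1,-1,-1,-1,-1,-1,-1,-1,-1,-1,-1]

```text
t: 62.25
eef_pos: [0.4553, 0.0319, 0.0141]
tcp_rot: [[0.134, 0.991, 0.001], [0.991, -0.134, 0.0], [0.0, 0.001, -1.0]]
ft_force: [0.2, 0.3, -0.6]
grip_width: 0.999
grasp_force: 0.0
```

servo_tool:
  offset:
    - [0,0,0]
    - [0,0,0]
    - [0,0,0]
    - [0,0,0]
    - [0,0,0]
    - [0,0,0]
  delta_rot:
    - [0,0,0]
    - [0,0,0]
    - [0,0,0]
    - [0,0,0]
    - [0,0,0]
    - [0,0,0]
  grip: [1,1,1,1,1,1]
  squeeze: 80

```text
t: 63.0
eef_pos: [0.455, 0.0318, 0.0141]
tcp_rot: [[0.134, 0.991, 0.0], [0.991, -0.134, -0.0], [-0.0, 0.0, -1.0]]
ft_force: [-1.7, 0.2, 8.0]
grip_width: 0.304
grasp_force: 78.0
```

servo_tool:
  offset:
    - [0,0,0.3]
    - [0,0,0.7]
    - [0,0,1]
    - [0,0,1]
    - [0,0,1]
    - [0,0,1]
    - [0,0,1]
    - [0,0,1]
    - [0,0,1]
    - [0,0,0.3]
    - [0,0,0]
  delta_rot:
    - [0,0,0]
    - [0,0,0]
    - [0,0,0]
    - [0,0,0]
    - [0,0,0]
    - [0,0,0]
    - [0,0,0]
    - [0,0,0]
    - [0,0,0]
    - [0,0,0]
    - [0,0,0]
  grip: [1,1,1,1,1,1,1,1,1,1,1]

```text
t: 64.38
eef_pos: [0.4548, 0.0317, 0.1796]
tcp_rot: [[0.135, 0.991, 0.0], [0.991, -0.135, -0.0], [-0.0, 0.0, -1.0]]
ft_force: [-0.3, 0.2, -2.7]
grip_width: 0.308
grasp_force: 78.8
```

servo_tool:
  offset:
    - [-0.1,1,0]
    - [-0.1,1,0]
    - [-0.1,1,0]
    - [-0.1,1,0]
    - [-0.1,1,0]
    - [-0.1,1,0]
    - [-0.1,1,0]
    - [-0.1,1,0]
    - [-0.1,1,0]
    - [-0.1,1,0]
    - [-0.1,1,0]
    - [-0.1,1,0]
    - [0,1,0]
    - [0,0.4,0]
    - [0,0,0]
    - [0,0,0]
  delta_rot:
    - [0,0,0]
    - [0,0,0]
    - [0,0,0]
    - [0,0,0]
    - [0,0,0]
    - [0,0,0]
    - [0,0,0]
    - [0,0,0]
    - [0,0,0]
    - [0,0,0]
    - [0,0,0]
    - [0,0,0]
    - [0,0,0]
    - [0,0,0]
    - [0,0,0]
    - [0,0,0]
  grip: [1,1,1,1,1,1,1,1,1,1,1,1,1,1,1,1]

```text
t: 66.38
eef_pos: [0.4311, 0.2989, 0.1795]
tcp_rot: [[0.135, 0.991, -0.0], [0.991, -0.135, -0.001], [-0.001, -0.0, -1.0]]
ft_force: [0.2, -0.2, -2.6]
grip_width: 0.304
grasp_force: 78.9
```

```bash
python3 - <<'E'
from obs import *
im,P,s=obs("top"); save("top9.png",im[160:330,80:440],2.2)
h=cv2.cvtColor(im,cv2.COLOR_RGB2HSV)
m=(h[...,0]>100)&(h[...,0]<125)&(h[...,1]>140)&(P[...,0]>.3)&(P[...,0]<.57)&(P[...,1]>.13)&(P[...,1]<.46)&(P[...,2]>.13)&(P[...,2]<.2)
print("lid",m.sum(),np.percentile(P[m][:,2],[5,50,95]),cv2.minAreaRect(P[m][:,:2].astype(np.float32)))
im,P,s=obs("side"); save("side9.png",im[110:270,180:340],3.5)
E
```

```text
lid 3055 [0.1696 0.1729 0.1762] ((0.4311261475086212, 0.2973504066467285), (0.1990882009267807, 0.13899102807044983), 79.64388275146484)
```

View pics/side9.png

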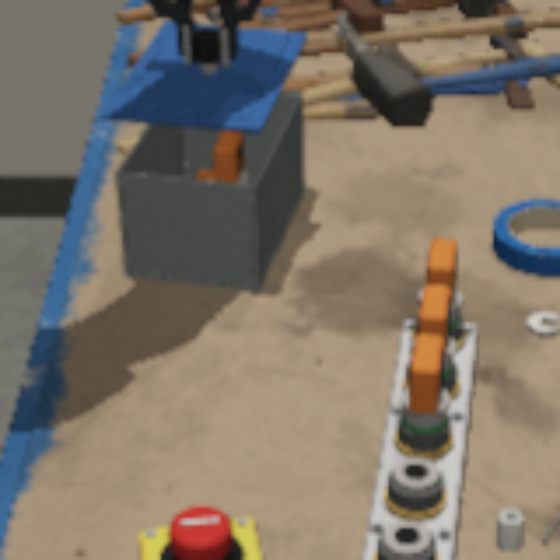

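servo_tool:
  offset:
    - [0,0.1,-0.5]
    - [0,0,-0.8]
    - [0,0,-0.7]
    - [0,0,-0.4]
    - [0,0,-0.15]
    - [0,0,-0.1]
    - [0,0,-0.08]
    - [0,0,0]
  delta_rot:
    - [0,0,0]
    - [0,0,0]
    - [0,0,0]
    - [0,0,0]
    - [0,0,0]
    - [0,0,0]
    - [0,0,0]
    - [0,0,0]
  grip: [1,1,1,1,1,1,1,1]

```text
t: 67.47
eef_pos: [0.431, 0.3019, 0.1252]
tcp_rot: [[0.134, 0.991, 0.0], [0.991, -0.134, 0.0], [0.0, 0.0, -1.0]]
ft_force: [0.0, 0.1, -2.6]
grip_width: 0.304
grasp_force: 78.9
```

servo_tool:
  offset:
    - [0,0,-0.05]
    - [0,0,-0.03]
    - [0,0,0]
  delta_rot:
    - [0,0,0]
    - [0,0,0]
    - [0,0,0]
  grip: [1,1,1]

```text
t: 67.85
eef_pos: [0.4311, 0.302, 0.1241]
tcp_rot: [[0.134, 0.991, 0.001], [0.991, -0.134, 0.0], [0.0, 0.001, -1.0]]
ft_force: [-1.8, -1.4, 5.7]
grip_width: 0.302
grasp_force: 79.4
```

servo_tool:
  offset:
    - [0,0,0]
    - [0,0,0]
    - [0,0,0]
    - [0,0,0]
    - [0,0,0.4]
    - [0,0,1]
    - [0,0,1]
    - [0,0,1]
    - [0,0,1]
    - [0,0,1]
    - [0,-1,0]
    - [0,-1,0]
    - [0,-1,0]
    - [0,-1,0]
    - [0,-1,0]
    - [0,-1,0]
    - [0,-1,0]
    - [0,-1,0]
    - [0,-1,0]
    - [0,-1,0]
  delta_rot:
    - [0,0,0]
    - [0,0,0]
    - [0,0,0]
    - [0,0,0]
    - [0,0,0]
    - [0,0,0]
    - [0,0,0]
    - [0,0,0]
    - [0,0,0]
    - [0,0,0]
    - [0,0,0]
    - [0,0,0]
    - [0,0,0]
    - [0,0,0]
    - [0,0,0]
    - [0,0,0]
    - [0,0,0]
    - [0,0,0]
    - [0,0,0]
    - [0,0,0]
  grip: [-1,-1,-1,-1,-1,-1,-1,-1,-1,-1,-1,-1,-1,-1,-1,-1,-1,-1,-1,-1]

```text
t: 70.35
eef_pos: [0.43, 0.0994, 0.2307]
tcp_rot: [[0.136, 0.991, -0.002], [0.991, -0.136, -0.001], [-0.001, -0.002, -1.0]]
ft_force: [1.0, -0.4, 0.4]
grip_width: 1.0
grasp_force: 0.0
```

servo_tool:
  offset:
    - [0.1,-1,0]
    - [0.1,-1,0]
    - [0.1,-1,0]
    - [0.1,-1,0]
    - [0.1,-1,0]
    - [0.1,-1,0]
    - [0.1,-1,0]
    - [0.1,-1,0]
    - [0.1,-1,0]
    - [0.1,-1,0]
    - [0.1,-1,0]
    - [0.1,-1,0]
    - [0,-1,0]
    - [0,-1,0]
    - [0,-1,0]
    - [0,-0.2,0]
    - [0,0,0]
  delta_rot:
    - [0,0,0]
    - [0,0,0]
    - [0,0,0]
    - [0,0,0]
    - [0,0,0]
    - [0,0,0]
    - [0,0,0]
    - [0,0,0]
    - [0,0,0]
    - [0,0,0]
    - [0,0,0]
    - [0,0,0]
    - [0,0,0]
    - [0,0,0]
    - [0,0,0]
    - [0,0,0]
    - [0,0,0]
  grip: [-1,-1,-1,-1,-1,-1,-1,-1,-1,-1,-1,-1,-1,-1,-1,-1,-1]

```text
t: 72.47
eef_pos: [0.4541, -0.2022, 0.231]
tcp_rot: [[0.135, 0.991, -0.001], [0.991, -0.135, 0.001], [0.0, -0.001, -1.0]]
ft_force: [-0.1, 0.3, 0.0]
grip_width: 1.002
grasp_force: 0.0
```

```bash
cat > chk.py <<'E'
from obs import *
im,P,s=obs("top"); save("top10.png",im[160:330,80:440],2.2)
h=cv2.cvtColor(im,cv2.COLOR_RGB2HSV)
m=(h[...,0]>100)&(h[...,0]<125)&(h[...,1]>150)&(P[...,0]>.3)&(P[...,0]<.57)&(P[...,1]>.13)&(P[...,1]<.46)&(P[...,2]>.1)&(P[...,2]<.13)
m=cv2.morphologyEx(m.astype(np.uint8),cv2.MORPH_OPEN,np.ones((5,5)))>0
print("lid",m.sum(),np.percentile(P[m][:,2],[5,50,95]),cv2.minAreaRect(P[m][:,:2].astype(np.float32)))
im,P,s=obs("wrist","w10.png");h=cv2.cvtColor(im,cv2.COLOR_RGB2HSV);z=P[...,2]
m=((h[...,0]<5)|(h[...,0]>174))&(h[...,1]>120)&(z>.06)&(z<.1)&(np.hypot(P[...,0]-.455,P[...,1]+.207)<.05)
print(s["eef_pos"],"stop",m.sum())
if m.any(): print(np.median(z[m]),cv2.minEnclosingCircle(P[m&(z>np.median(z[m])-.006)][:,:2].astype(np.float32)))
E
python3 chk.py
```

```text
lid 4542 [0.114  0.1176 0.1212] ((0.4312579035758972, 0.3007659912109375), (0.19984480738639832, 0.13796237111091614), 79.78780364990234)
[ 0.4544 -0.2017  0.2312] stop 1174
0.07316265790128232 ((0.4549190402030945, -0.20827722549438477), 0.021529030054807663)
```

servo_tool:
  offset:
    - [0.03,-0.28,-1]
    - [0,0,-1]
    - [0,0,-1]
    - [0,0,-1]
    - [0,0,-1]
    - [0,0,-1]
    - [0,0,-1]
    - [0,0,-1]
    - [0,0,-0.8]
    - [0,0,-0.3]
    - [0,0,0]
    - [0,0,0]
    - [0,0,0]
    - [0,0,0]
    - [0,0,0]
    - [0,0,0]
  delta_rot:
    - [0,0,0]
    - [0,0,0]
    - [0,0,0]
    - [0,0,0]
    - [0,0,0]
    - [0,0,0]
    - [0,0,0]
    - [0,0,0]
    - [0,0,0]
    - [0,0,0]
    - [0,0,0]
    - [0,0,0]
    - [0,0,0]
    - [0,0,0]
    - [0,0,0]
    - [0,0,0]
  grip: [-1,-1,-1,-1,-1,-1,-1,-1,-1,-1,-1,1,1,1,1,1]
  squeeze: 50

```text
t: 74.58
eef_pos: [0.4546, -0.2078, 0.0502]
tcp_rot: [[0.135, 0.991, -0.001], [0.991, -0.135, -0.0], [-0.001, -0.001, -1.0]]
ft_force: [-4.4, 1.8, 11.4]
grip_width: 0.5
grasp_force: 49.3
```

servo_tool:
  offset:
    - [0,0,0.04]
    - [0,0,0.04]
    - [0,0,0.04]
    - [0,0,0.04]
    - [0,0,0.04]
    - [0,0,0.04]
    - [0,0,0.04]
    - [0,0,0.04]
    - [0,0,0.04]
    - [0,0,0.04]
    - [0,0,0.03]
    - [0,0,0]
  delta_rot:
    - [0,0,-0.1]
    - [0,0,-0.1]
    - [0,0,-0.1]
    - [0,0,-0.1]
    - [0,0,-0.1]
    - [0,0,-0.1]
    - [0,0,-0.1]
    - [0,0,-0.1]
    - [0,0,-0.1]
    - [0,0,-0.1]
    - [0,0,-0.07]
    - [0,0,0]
  grip: [1,1,1,1,1,1,1,1,1,1,1,1]

```text
t: 76.08
eef_pos: [0.4545, -0.2079, 0.0583]
tcp_rot: [[0.951, 0.311, -0.001], [0.311, -0.951, -0.0], [-0.001, -0.0, -1.0]]
ft_force: [-5.2, -1.7, 5.3]
grip_width: 0.492
grasp_force: 51.5
```

servo_tool:
  offset:
    - [0,0,0]
    - [0,0,0]
    - [0,0,0]
    - [0,0,0]
    - [0,0,0.4]
    - [0,0,1]
    - [0,0,1]
    - [0,0,1]
    - [0,0,1]
    - [0,0,1]
    - [0,0,1]
    - [0,0,1]
    - [0,0,1]
    - [0,0,0]
    - [0,0,0]
  delta_rot:
    - [0,0,0]
    - [0,0,0]
    - [0,0,0]
    - [0,0,0]
    - [0,0,0]
    - [0,0,0]
    - [0,0,0]
    - [0,0,0]
    - [0,0,0]
    - [0,0,0]
    - [0,0,0]
    - [0,0,0]
    - [0,0,0]
    - [0,0,0]
    - [0,0,0]
  grip: [-1,-1,-1,-1,-1,-1,-1,-1,-1,-1,-1,-1,-1,-1,-1]

```text
t: 77.95
eef_pos: [0.4552, -0.2076, 0.2258]
tcp_rot: [[0.951, 0.31, -0.0], [0.31, -0.951, 0.0], [-0.0, -0.0, -1.0]]
ft_force: [0.1, 0.2, -0.4]
grip_width: 0.998
grasp_force: 0.0
```

```bash
python3 chk.py; python3 - <<'E'
from obs import *
im,P,s=obs("side"); save("side11.png",im[100:330,180:400],2.5)
E
```

```text
lid 4585 [0.114  0.1176 0.1211] ((0.43089529871940613, 0.30038538575172424), (0.19894249737262726, 0.138617604970932), 79.45917510986328)
[ 0.4551 -0.2075  0.2255] stop 1295
0.08116402361391972 ((0.45522746443748474, -0.20819178223609924), 0.02147209644317627)
```

View pics/side11.png

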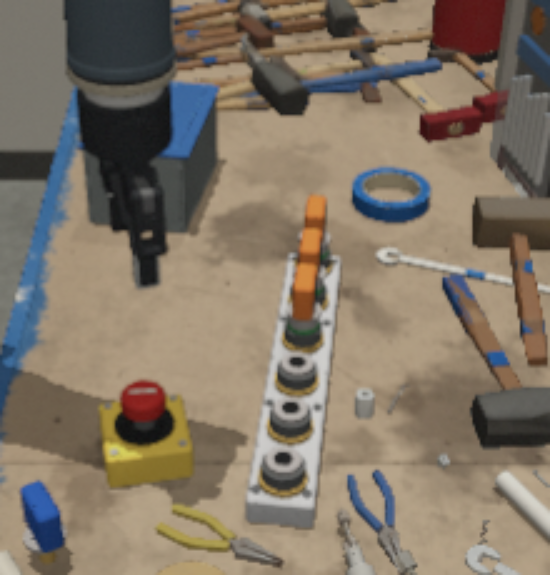

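The stop head rose 8 mm, from 0.0732 to 0.0812, so it is out. The lid is square on the box and the three raised collars show no red band. I'm handing in.

```bash
python3 -c "
from rig import ticket; print(ticket.finish_job())"
```

```text
the job is handed in; nothing more can be done
None
```

The job is handed in and the verdict was not shown: the three sound plugs' collars stand about 10 mm up, the two failed plugs are in the box with the lid square on it, and the stop is released.

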